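Clamp a wood block for drilling

ROBOT

A 6-joint arm with a two-finger parallel gripper is mounted at the origin on the work surface; the furniture and walls round the work are solid. World frame = base frame: x ahead of the robot, y to its left, z up, the work surface at z = 0. Lengths are in m, angles in rad, forces in N, time in s.
With the tool pointing down it reaches from about 0.3 to 0.85 m from the base axis. Payload 4.2 kg.
Tool frame: the origin (TCP) lies on the centre line of the jaws, within the pads' length; the fingertips stand ahead of it and the grasp point (between the pads) lies 6 mm ahead of it (ctrl.nose_length is the x of the fingertips in the tool frame, in m); x points along the fingers, z is the direction in which the jaws open and shut, and the axes are right-handed (so a half turn about x gives the same grasp; the last joint's range is limited). The gripper opens to 91 mm and grips with 3 to 60 N. Pads are 32 mm wide; open, the fingers measure 118 mm over their backs; the gripper's body (76 mm by 178 mm) begins 60 mm behind the grasp point.
Start: joints at [-1.307, 0.32, 1.565, -0, 1.257, -0.02], TCP at [0.161, -0.552, 0.239] pointing down, gripper open.
Joint ranges: [-3.11, 3.11], [-0.84, 2.01], [0.21, 2.61], [-1.34, 4.49], [0.05, 2.63], [-2.56, 2.56]. Speed limits (rad/s): [2.57, 2.57, 3.14, 3.14, 3.14, 3.14].

INTERFACE

Orientations are given as a unit quaternion [w, x, y, z].
In Python, from cell import ctrl gives the robot as it stands.
- The arm moves only by the tool jog_arm, never from a script. Its argument "rows" is a list of rows, each an object of numbers: "gripper": the opening, from 0 (shut) to 1 (fully open); "tx", "ty", "tz": the shift along the tool's x, y, z in cm; "roll": the turn about the tool's x in degrees. In form: [{"gripper": .., "tx": .., "ty": .., "tz": .., "roll": ..}, ...]. A call has exactly 10 rows; each row is the pose to reach, as a shift and turn from the pose commanded when the call began, along the tool's axes at that moment; what a row does not reach only later rows make up. A row lasts 1/8 s, in which the tool goes at most 62.5 mm and 10.7 degrees, less where a joint would pass 70% of its speed; a pose out of reach is approached as far as the arm can. A call with a gripper value outside its range is refused whole. The fingers move at their own pace and stop on an object; "newtons" is the grip in N (left out, the last holds). Time passes only in rows, so rows that repeat a pose let the fingers close, or fill a call up. It gives the time, the measured TCP pose, the force and the opening at its end, in the units of the state.
- ctrl.get_state(): the state, without advancing time (a new reading comes with each control period).
- ctrl.capture(name): name is "side" or "top"; returns a dict with "img" (420x560x3 uint8, blue, green, red), "intrinsics" (3x3 intrinsics, pixels), "R" (3x3) and "t" (3): a world point X has camera coordinates R X + t. Camera axes: x right, y down, z forward; pixel columns grow to the right and rows downward; lengths in m; the calibration is good to about 2 mm. A picture is of the moment at which its call begins. There is no depth.
- ctrl.hand_in(): hands the job in, once; it reports no verdict.
The state is a dict: "clock": time; "joint_positions": joint angles; "joint_velocities": joint speeds; "joint_torque": joint torques, N m; "position": TCP position; "tool_rot": TCP orientation; "contact_force": force on the tool from outside, world axes, zero at the start; "wrist_torque": the same for the moment, N m; "opening": opening from 0.0 (shut) to 1.0 (fully open).
Only numpy, scipy, OpenCV 4.12 (cv2) and the standard library are available. Lean on these libraries where they do the work, as an engineer would, in place of code of your own. Each camera call takes 0.05 s, during which the arm holds its last target.

TASK

Set the long thick wood block up in the grey screw clamp for drilling: lay it flat on the clamp's bed, centred under the pad and pointing away from the column, with its end against the steel stop. Then turn the T-handle clockwise until the pad meets the wood and snug it up by feel, firm enough that the block is held but without crushing the soft wood (about 30 newtons), and let go. Leave the other things on the bench where they are.

Things in the scene. Friction and masses are not known exactly. Their poses are not given: they have to be found in the camera images.
- work: the work: a pale pine block 50x160x38 mm, 0.2 to 0.33 kg, lying flat on the bench. Origin: centre of its underside; y runs along the 160 mm length, x across the 50 mm width, z up. Both ends are alike.
- clamp: grey screw clamp bolted to the bench (does not move). Origin: on the bench under the vertical screw axis; z up; +x points from the screw axis to the column (x 75 to 107 mm, 138 mm high). Overarm and a boss of 23 mm radius about the axis: 110 to 141 mm high, brass nut to 146 mm. Bed plate: x -75 to +110, y +-50 mm, top at z = 12 mm. Axes as for seat.
- seat (a point): on the top of the clamp's bed, where the middle of the block's underside must come (52 mm on the near side of the screw axis). Its x axis points to the column; the block's length (its y) lies along it, either way round. White lines on the bed, 25 mm to either side, show where the block's sides go. The seated block's outer end sticks out 57 mm beyond the bed: hold it there.
- stop (a point): middle of the foot of the steel stop's face, on the bed, 80 mm from seat along x; the block's end is to touch this face. The stop is 70 mm wide and stands 20 mm above the bed.
- clamp_spindle: steel screw with collar; carries the handle and, below, the round pad (16 mm radius). Origin: screw axis, underside of the collar, 100 mm above the bench at handle 0. The pad's face hangs 30 to 40 mm below it: the nose is screwed out by a different, unmeasured amount each time, so touch must be felt. A spring behind the pad gives 16 N per mm: 76 N per rad of handle past first touch.
- clamp_handle (a joint): turn of the T-handle in rad, growing clockwise seen from above: drives the pad down 4.77 mm per rad (30 mm a turn). Starts at 0 to 1; first touch on the seated block at 2.1 to 4.2; end stop 6.4. Friction 0.24 N m; clamping adds 0.0048 N m per N (0.14 at 30 N). Snug is 15 to 45 N, 0.2 to 0.59 rad past first touch: aim for 0.4. It stays where it is left.
- bar_mid (a point): middle of the T-handle's bar, on the screw axis: steel bar 14 mm wide, 16 mm high, with a 21 mm black ball on each end (103 mm over all). x runs along the bar, z up. 198 mm above the bench at handle 0, sinking 4.77 mm per rad. Grip it from above across its 14 mm, at the middle, fingertips at most 10 mm below its underside (the 15 mm thick screw is beneath, then the nut).
- drill: bystander: cordless drill, 222x70x199 mm, standing on its battery. Origin: centre of its underside. Not to be moved.
- battery: bystander: spare black drill battery with a grey top, 70x116x61 mm. Origin: centre of its underside. Not to be moved.
- bit_box: bystander: green box, 51x76x50 mm. Origin: centre of its underside. Not to be moved.
- tape_measure: bystander: black tape measure, 71x87x36 mm. Origin: centre of its underside. Not to be moved.
- sanding_block: bystander: brown cork sanding block, 64x107x31 mm. Origin: centre of its underside. Not to be moved.
- screwdriver: bystander: screwdriver with a yellow handle, 227 mm long, lying. Origin: centre of its underside. Not to be moved.
- thin_offcut: bystander: thin flat wood offcut, 60x150x22 mm, not the work. Origin: centre of its underside. Not to be moved.

How it is judged:
By the outcome, as a careful person would: the job done as asked, in the order asked, and still so for the second after the job is handed in, with the robot touching nothing.
It also fails if it takes over 72 s, if anything falls off the work surface, if the arm or the gripper's body presses on something with over 40 N, if the wrist force passes 120 N, or if a joint passes its speed limit or range.

## Working session

There is one attempt and no reset: what is moved stays moved. The work goes in short steps, Python scripts to look and compute and a tool call to move; the robot and the scene stay as the last step left them, time stands still between calls to the robot, and variables do not carry over. Pictures are saved under pics/ and viewed, and the job is handed in when it is done.

Besides the shell and the picture viewer there is one more tool, called after ">>>" in YAML: its name, and indented under it one key for each argument. jog_arm: Moves the arm, as the interface text tells. Its arguments: {"type":"object","properties":{"rows":{"type":"array","items":{"type":"object","properties":{"gripper":{"type":"number"},"tx":{"type":"number"},"ty":{"type":"number"},"tz":{"type":"number"},"roll":{"type":"number"}}}},"newtons":{"type":"number"}},"required":["rows"]}

```bash
mkdir -p pics; ls; python3 - <<'E'
from cell import ctrl
import cv2,numpy as np
s=ctrl.get_state(); print({k:np.round(v,4) for k,v in s.items()}, ctrl.nose_length)
for n in("side","top"):
    c=ctrl.capture(n); cv2.imwrite(f"pics/{n}0.png",c["img"]); np.savez(f"{n}0.npz",**c)
    print(n,c["intrinsics"],c["R"],c["t"],-np.array(c["R"]).T@c["t"])
E
```

```text
pics
{'clock': np.float64(0.0), 'joint_positions': array([-1.307 ,  0.3203,  1.5657, -0.    ,  1.2574, -0.02  ]), 'joint_velocities': array([ 0.0012,  0.0006, -0.0007,  0.0008,  0.0013,  0.0004]), 'joint_torque': array([ 4.00000e-04, -4.12458e+01, -2.31972e+01,  7.30000e-02,
        4.55000e-02, -2.00000e-04]), 'position': array([ 0.1609, -0.5515,  0.2381]), 'tool_rot': array([ 0.5652,  0.4246,  0.5662, -0.4239]), 'contact_force': array([ 0.0445, -0.0416,  0.0331]), 'wrist_torque': array([ 0.04  , -0.0051, -0.0001]), 'opening': np.float64(0.9995)} 0.025
side [[464.31806255   0.         276.49083653]
 [  0.         464.31806255 214.68710303]
 [  0.           0.           1.        ]] [[ 0.99710373  0.0727281   0.02224375]
 [ 0.05588064 -0.50219383 -0.86294769]
 [-0.05158988  0.86169135 -0.50480343]] [-0.53209939  0.14088679  1.24827657] [ 0.58708387 -0.96617806  0.76354811]
top [[421.87758131   0.         284.64198466]
 [  0.         421.87758131 204.77864825]
 [  0.           0.           1.        ]] [[ 0.00750945 -0.9998687  -0.01435955]
 [-0.99237939 -0.00568547 -0.12308866]
 [ 0.12299086  0.01517445 -0.99229178]] [0.10125333 0.53396521 1.36142234] [0.36169321 0.08361704 1.41810721]
```

View pics/side0.png

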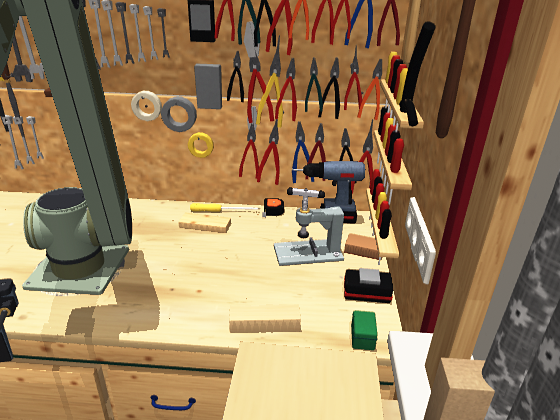

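View pics/top0.png

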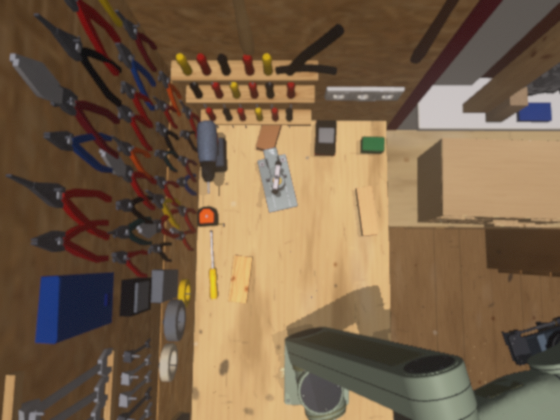

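The clamp is at about (277,180) in top and (310,240) in side. The two wood pieces are at top (367,211) / side (265,320) and top (241,279) / side (205,224). I'll enlarge these areas.

```bash
python3 - <<'E'
import cv2
s=cv2.imread("pics/side0.png");t=cv2.imread("pics/top0.png")
cv2.imwrite("pics/s_cl.png",cv2.resize(s[150:350,170:400],None,fx=3.4,fy=3,interpolation=cv2.INTER_CUBIC)[:600])
cv2.imwrite("pics/t_cl.png",cv2.resize(t[120:320,190:400],None,fx=3,fy=3,interpolation=cv2.INTER_CUBIC))
E
```

```text
(no output)
```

View pics/s_cl.png

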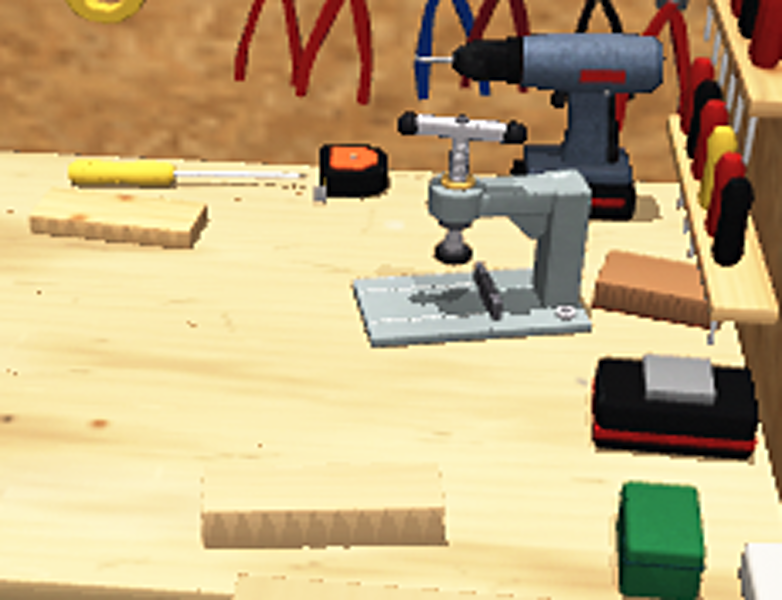

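View pics/t_cl.png

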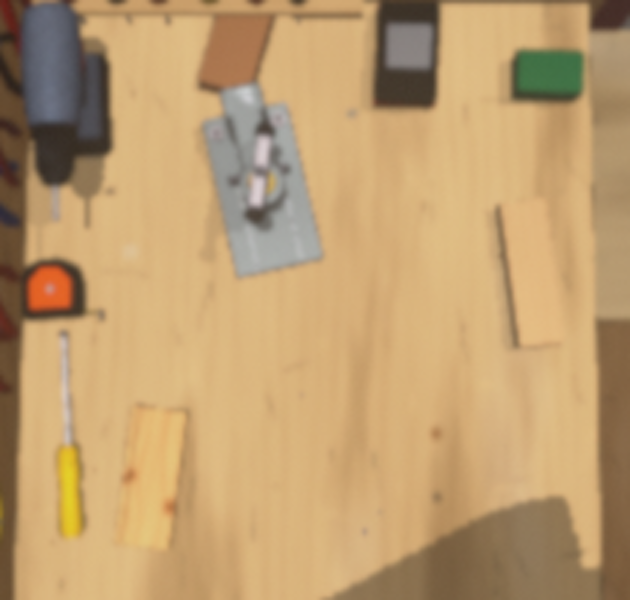

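```bash
python3 - <<'E'
import cv2,numpy as np
s=cv2.imread("pics/side0.png");t=cv2.imread("pics/top0.png")
def crop(im,x0,y0,w,h,f,n):
    c=cv2.resize(im[y0:y0+h,x0:x0+w],None,fx=f,fy=f,interpolation=cv2.INTER_CUBIC)
    c=cv2.convertScaleAbs(cv2.createCLAHE(3,(4,4)).apply(cv2.cvtColor(c,cv2.COLOR_BGR2GRAY)))
    for k in range(0,w,10): cv2.putText(c,str(x0+k),(k*f,8),0,.3,0,1); cv2.line(c,(k*f,10),(k*f,16),0,1)
    for k in range(0,h,10): cv2.putText(c,str(y0+k),(0,k*f+4),0,.3,0,1)
    cv2.imwrite(n,c)
crop(s,222,295,85,45,9,"pics/b_s.png"); crop(t,345,180,45,65,9,"pics/b_t.png")
K=lambda im:im
hsv=cv2.cvtColor(t,cv2.COLOR_BGR2HSV); m=((hsv[...,1]<70)&(hsv[...,2]>70)).astype(np.uint8)*255
cv2.imwrite("pics/m_t.png",cv2.resize(m[130:230,240:310],None,fx=6,fy=6,interpolation=0))
cv2.imwrite("pics/c_t.png",cv2.resize(t[130:230,240:310],None,fx=6,fy=6,interpolation=2))
E
```

```text
(no output)
```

View pics/b_s.png

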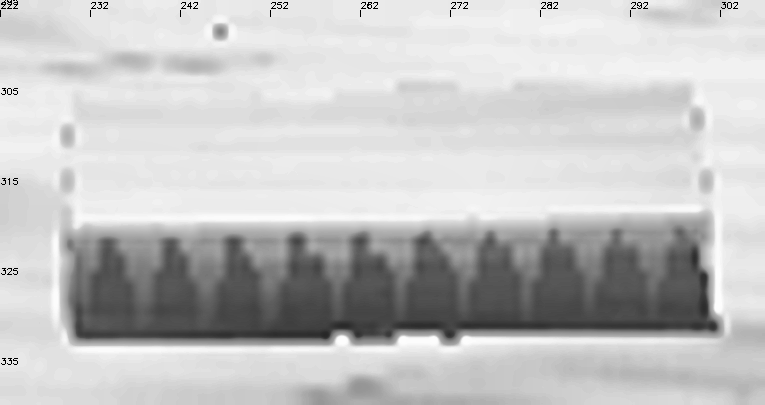

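View pics/b_t.png

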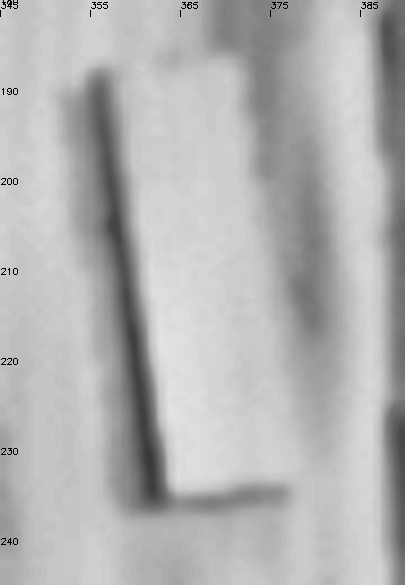

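View pics/m_t.png

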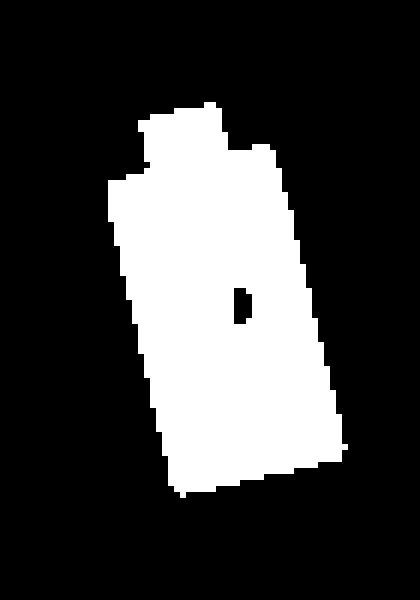

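View pics/c_t.png

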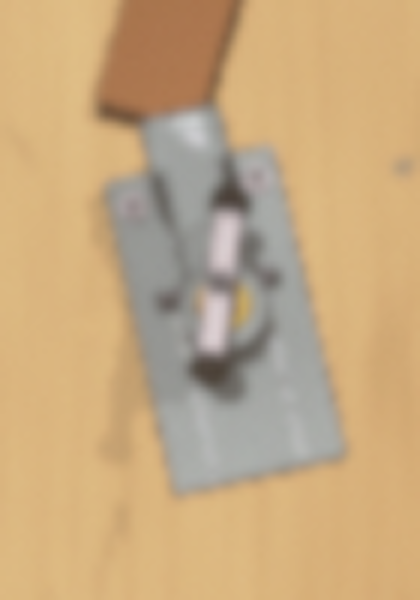

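```bash
cat > h.py <<'E'
import numpy as np,cv2
def load(n): return dict(np.load(n+".npz"))
def ray(c,u,v):
    d=np.linalg.inv(c["intrinsics"])@np.array([u,v,1.]); R=np.array(c["R"]); return -R.T@np.array(c["t"]), R.T@d
def at(c,u,v,z):
    o,d=ray(c,u,v); return (o+d*(z-o[2])/d[2])
def proj(c,X):
    p=c["intrinsics"]@(np.array(c["R"])@np.array(X)+c["t"]); return p[:2]/p[2]
E
python3 - <<'E'
from h import *
T=load("top0");S=load("side0")
np.set_printoptions(precision=4,suppress=True)
print("work top view z=.038")
for p in [(357.8,187),(371.8,186),(377,233.5),(363.3,234.7)]: print(p,at(T,*p,.038)[:2])
print("side: near top, near bottom, far top")
for p,z in [((229.7,319.8),.038),((300.5,318.5),.038),((230.5,332),0),((301.5,331),0),((229.5,305.5),.038),((298.5,304.5),.038)]: print(p,at(S,*p,z)[:2])
# bed top view
t=T["img"];hsv=cv2.cvtColor(t,cv2.COLOR_BGR2HSV);m=((hsv[...,1]<70)&(hsv[...,2]>70)).astype(np.uint8)
m[:,:240]=0;m[:,310:]=0;m[:130]=0;m[230:]=0
def fit(P):
    l=cv2.fitLine(np.array(P,np.float32),cv2.DIST_HUBER,0,.01,.01).ravel();return l
rows=range(165,203); L=[at(T,np.flatnonzero(m[r])[0]-.5,r,.012)[:2] for r in rows if r<208]
Rr=[at(T,np.flatnonzero(m[r])[-1]+.5,r,.012)[:2] for r in range(160,203)]
N=[at(T,c,np.flatnonzero(m[:,c])[-1]+.5,.012)[:2] for c in range(273,295)]
l,r,n=fit(L),fit(Rr),fit(N)
for k in(l,r,n): print(k,np.degrees(np.arctan2(k[1],k[0])))
def X(a,b):
    s=np.linalg.solve(np.c_[a[:2],-b[:2]],b[2:]-a[2:]);return a[2:]+s[0]*a[:2]
print("near corners",X(l,n),X(r,n),np.linalg.norm(X(l,n)-X(r,n)))
E
```

```text
work top view z=.038
(357.8, 187) [ 0.5934 -0.1367]
(371.8, 186) [ 0.5969 -0.1829]
(377, 233.5) [ 0.4402 -0.197 ]
(363.3, 234.7) [ 0.436  -0.1524]
side: near top, near bottom, far top
(229.7, 319.8) [ 0.4431 -0.2011]
(300.5, 318.5) [ 0.6001 -0.1817]
(230.5, 332) [ 0.4436 -0.1999]
(301.5, 331) [ 0.6042 -0.1814]
(229.5, 305.5) [ 0.4351 -0.1544]
(298.5, 304.5) [ 0.5941 -0.1353]
[0.9724 0.2332 0.6082 0.1826] 13.484561
[0.9722 0.234  0.6296 0.0847] 13.531143
[ 0.249  -0.9685  0.521   0.1098] -75.57898
near corners [0.5084 0.1587] [0.5334 0.0615] 0.100373685
```

```bash
cat >> h.py <<'E'
from scipy.spatial.transform import Rotation as Ro
def rot(q): return Ro.from_quat([q[1],q[2],q[3],q[0]]).as_matrix()
def delta(s,P,jaw_deg):
    """shift (cm, tool axes) and roll (deg) to TCP P with jaw axis along jaw_deg (mod 180)"""
    R=rot(s["tool_rot"]); d=R.T@(np.array(P)-s["position"])*100
    z=R[:,2]; cur=np.degrees(np.arctan2(z[1],z[0])); e=(jaw_deg-cur+90)%180-90
    return d, -e, cur, R   # tool x down: roll + about x(down) = yaw decreasing
E
python3 - <<'E'
from h import *
from cell import ctrl
np.set_printoptions(precision=4,suppress=True)
T=load("top0");S=load("side0")
s=ctrl.get_state()
a=np.radians(6.3);c=np.array([.518,-.167]);u=np.array([np.cos(a),np.sin(a)])
g=c-.05*u
print("grasp",g); d,e,cur,R=delta(s,[*g,.12],96.3); print(d,e,cur);print(R)
ax=np.array([.5938,.1277]);b=np.radians(13.6);U=np.array([np.cos(b),np.sin(b)]);V=np.array([-U[1],U[0]])
for n,C in(("top",T),("side",S)):
    im=cv2.resize(C["img"],None,fx=3,fy=3,interpolation=2)
    def q(x,y,z,col):
        p=proj(C,[*(ax+x*U+y*V),z]);cv2.circle(im,tuple(int(round(3*k+1)) for k in p),2,col,-1)
    for x in(-.075,.110):
        for y in(-.05,.05): q(x,y,.012,(0,0,255))
    for y in(-.035,.035):q(.028,y,.032,(255,0,0))
    for y in(-.025,.025):
        for x in (-.07,-.03): q(x,y,.012,(0,255,255))
    q(0,0,.198,(0,255,0)); q(0,0,.146,(0,255,0))
    v=np.array([-u[1],u[0]])
    for x in(-.08,.08):
        for y in(-.025,.025):
            for z in (0,.038):
                p=proj(C,[*(c+x*u+y*v),z]);cv2.circle(im,tuple(int(round(3*k+1)) for k in p),2,(0,0,255),-1)
    x0,y0=(240,130) if n=="top" else (220,150)
    cv2.imwrite(f"pics/ov_{n}.png",im[y0*3:y0*3+(360 if n=="top" else 590),x0*3:x0*3+480])
E
```

```text
grasp [ 0.4683 -0.1725]
[ 11.8673  40.125  -27.7694] 9.960886092058331 -73.73911390794166
[[-0.0004  0.96    0.28  ]
 [ 0.0015  0.28   -0.96  ]
 [-1.      0.0001 -0.0016]]
```

View pics/ov_top.png

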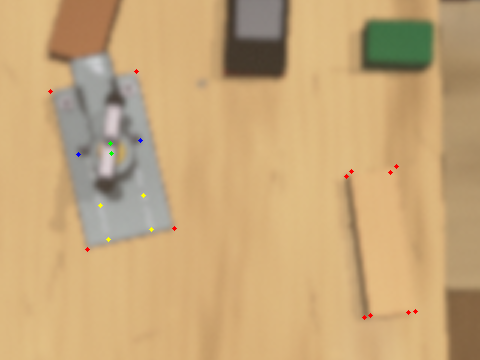

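View pics/ov_side.png

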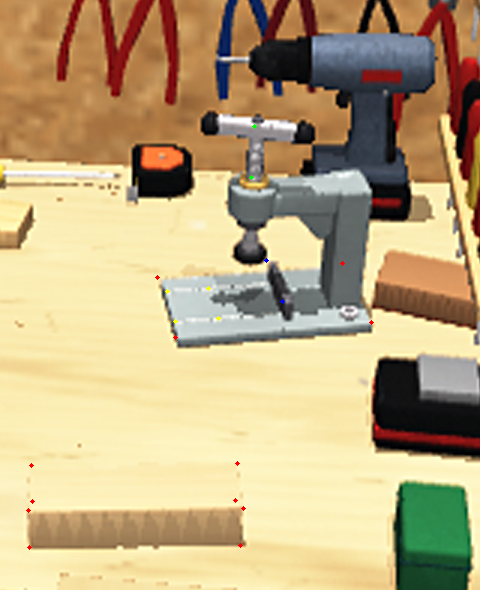

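The overlay agrees within about 2 mm in both views. The screw axis is at (0.594, 0.128) with yaw 13.6°, and the work is at (0.518, -0.167) with yaw 6.3°. Next I approach the block.

>>> jog_arm:
  rows:
    - {"gripper":1,"ty":4.5,"tz":-3.1,"roll":2}
    - {"ty":9,"tz":-6.2,"roll":4}
    - {"ty":13.5,"tz":-9.3,"roll":6}
    - {"ty":18,"tz":-12.4,"roll":8}
    - {"ty":22.5,"tz":-15.6,"roll":10}
    - {"ty":27,"tz":-18.7,"roll":10}
    - {"ty":31.5,"tz":-21.8,"roll":10}
    - {"ty":36,"tz":-25,"roll":10}
    - {"ty":40.1,"tz":-27.8,"roll":10}
    - {"ty":40.1,"tz":-27.8,"roll":10,"tx":5}

```text
schema error: expected keys gripper, tx, ty, tz, roll
```

```bash
python3 - <<'E'
from h import *
from cell import ctrl
np.set_printoptions(precision=4,suppress=True)
s=ctrl.get_state();print(s["clock"],s["position"],s["contact_force"])
d,e,cur,R=delta(s,[.4683,-.1725,.031],96.3); print(d,e,cur)
c=ctrl.capture("side");cv2.imwrite("pics/s1.png",c["img"][200:400,150:400])
E
```

```text
0.1 [ 0.1609 -0.5516  0.2382] [-0.2692 -0.0764 -0.5665]
[ 20.7673  40.1239 -27.7543] 9.960886092058331 -73.73911390794166
```

View pics/s1.png

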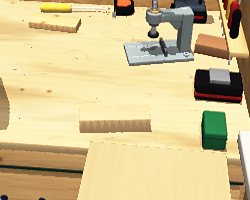

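Every row needs all five keys.

>>> jog_arm:
  rows:
    - {"gripper":1,"tx":0,"ty":4.5,"tz":-3.1,"roll":2}
    - {"gripper":1,"tx":0,"ty":9,"tz":-6.2,"roll":4}
    - {"gripper":1,"tx":0,"ty":13.5,"tz":-9.3,"roll":6}
    - {"gripper":1,"tx":0,"ty":18,"tz":-12.4,"roll":8}
    - {"gripper":1,"tx":0,"ty":22.5,"tz":-15.6,"roll":10}
    - {"gripper":1,"tx":0,"ty":27,"tz":-18.7,"roll":10}
    - {"gripper":1,"tx":0,"ty":31.5,"tz":-21.8,"roll":10}
    - {"gripper":1,"tx":0,"ty":36,"tz":-25,"roll":10}
    - {"gripper":1,"tx":0,"ty":40.1,"tz":-27.8,"roll":10}
    - {"gripper":1,"tx":5,"ty":40.1,"tz":-27.8,"roll":10}

```text
clock: 1.4
position: [0.4727, -0.1714, 0.1913]
tool_rot: [0.531, 0.472, 0.524, -0.469]
contact_force: [-0.3, -0.1, -0.2]
opening: 0.994
```

```bash
python3 - <<'E'
from h import *
from cell import ctrl
np.set_printoptions(precision=4,suppress=True)
c=ctrl.capture("side");cv2.imwrite("pics/s2.png",cv2.resize(c["img"][200:400,150:400],None,fx=2,fy=2))
s=ctrl.get_state();print(s["clock"],s["position"],s["contact_force"])
d,e,cur,R=delta(s,[.4683,-.1725,.031],96.3); print(d,e,cur)
E
```

```text
1.45 [ 0.466  -0.1702  0.1828] [-3.2039  0.7904 -4.7239]
[15.1798  0.3299  0.3184] 0.1537870177052696 -83.54621298229473
```

View pics/s2.png

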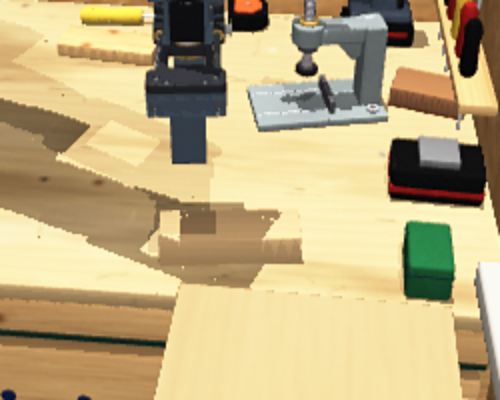

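>>> jog_arm:
  rows:
    - {"gripper":1,"tx":0,"ty":0,"tz":0,"roll":0}
    - {"gripper":1,"tx":4,"ty":0,"tz":0,"roll":0}
    - {"gripper":1,"tx":8,"ty":0,"tz":0,"roll":0}
    - {"gripper":1,"tx":12,"ty":0,"tz":0,"roll":0}
    - {"gripper":1,"tx":14,"ty":0,"tz":0,"roll":0}
    - {"gripper":1,"tx":15,"ty":0,"tz":0,"roll":0}
    - {"gripper":1,"tx":15.5,"ty":0,"tz":0,"roll":0}
    - {"gripper":1,"tx":15.5,"ty":0,"tz":0,"roll":0}
    - {"gripper":1,"tx":15.5,"ty":0,"tz":0,"roll":0}
    - {"gripper":1,"tx":15.5,"ty":0,"tz":0,"roll":0}

```text
clock: 2.7
position: [0.4685, -0.173, 0.0345]
tool_rot: [0.527, 0.472, 0.526, -0.472]
contact_force: [-0.0, -0.5, -0.3]
opening: 1.001
```

```bash
python3 - <<'E'
from h import *
from cell import ctrl
np.set_printoptions(precision=4,suppress=True)
c=ctrl.capture("side");cv2.imwrite("pics/s3.png",cv2.resize(c["img"][230:380,170:370],None,fx=3,fy=3))
s=ctrl.get_state();print(s["clock"],s["position"],s["contact_force"])
d,e,cur,R=delta(s,[.4683,-.1725,.031],96.3); print(d,e,cur)
E
```

```text
2.75 [ 0.4684 -0.1729  0.0344] [ 0.0281 -0.2542  0.31  ]
[ 0.3415 -0.0081 -0.0453] -0.03306938141054161 -83.73306938141054
```

View pics/s3.png

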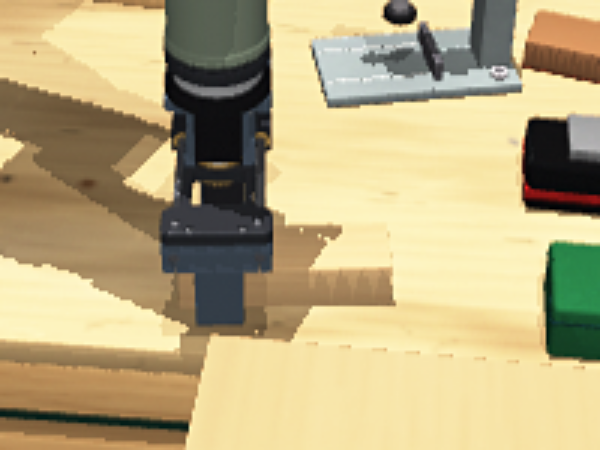

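>>> jog_arm:
  newtons: 50
  rows:
    - {"gripper":1,"tx":0.3,"ty":0,"tz":0,"roll":0}
    - {"gripper":0.6,"tx":0.3,"ty":0,"tz":0,"roll":0}
    - {"gripper":0.4,"tx":0.3,"ty":0,"tz":0,"roll":0}
    - {"gripper":0.4,"tx":0.3,"ty":0,"tz":0,"roll":0}
    - {"gripper":0.4,"tx":0.3,"ty":0,"tz":0,"roll":0}
    - {"gripper":0.4,"tx":0.3,"ty":0,"tz":0,"roll":0}
    - {"gripper":0.4,"tx":0.3,"ty":0,"tz":0,"roll":0}
    - {"gripper":0.4,"tx":0.3,"ty":0,"tz":0,"roll":0}
    - {"gripper":0.4,"tx":0.3,"ty":0,"tz":0,"roll":0}
    - {"gripper":0.4,"tx":0.3,"ty":0,"tz":0,"roll":0}

```text
clock: 4.0
position: [0.4681, -0.1729, 0.0309]
tool_rot: [0.527, 0.472, 0.527, -0.472]
contact_force: [0.1, -0.1, -0.5]
opening: 0.548
```

```bash
python3 - <<'E'
from h import *
from cell import ctrl
np.set_printoptions(precision=4,suppress=True)
s=ctrl.get_state();print(s["clock"],s["position"],s["contact_force"],s["opening"]*91)
ax=np.array([.5938,.1277]);b=np.radians(13.6);U=np.array([np.cos(b),np.sin(b)])
for off in (.102,.162,.18):
  P=ax-off*U; print(P,*delta(s,[*P,.1],103.6)[:3])
E
```

```text
4.0 [ 0.4681 -0.1729  0.0309] [ 0.1246 -0.1118 -0.5159] 49.82624657358509
[0.4947 0.1037] [ -6.9092   5.6542 -27.2031] -7.337317388752183 -83.73731738875219
[0.4363 0.0896] [ -6.909   -0.2967 -26.4368] -7.337317388752183 -83.73731738875219
[0.4188 0.0854] [ -6.9089  -2.082  -26.2069] -7.337317388752183 -83.73731738875219
```

>>> jog_arm:
  rows:
    - {"gripper":0.4,"tx":-2,"ty":0,"tz":0,"roll":0}
    - {"gripper":0.4,"tx":-4.5,"ty":0,"tz":0,"roll":0}
    - {"gripper":0.4,"tx":-7,"ty":0,"tz":0,"roll":0}
    - {"gripper":0.4,"tx":-7,"ty":-0.5,"tz":-5,"roll":-2}
    - {"gripper":0.4,"tx":-7,"ty":-1,"tz":-10,"roll":-4}
    - {"gripper":0.4,"tx":-7,"ty":-1.5,"tz":-15,"roll":-6}
    - {"gripper":0.4,"tx":-7,"ty":-2.1,"tz":-20,"roll":-7.3}
    - {"gripper":0.4,"tx":-7,"ty":-2.1,"tz":-24,"roll":-7.3}
    - {"gripper":0.4,"tx":-7,"ty":-2.1,"tz":-26.2,"roll":-7.3}
    - {"gripper":0.4,"tx":-7,"ty":-2.1,"tz":-26.2,"roll":-7.3}

```text
clock: 5.25
position: [0.4179, 0.0863, 0.1006]
tool_rot: [0.556, 0.436, 0.556, -0.437]
contact_force: [-0.2, -0.9, -2.7]
opening: 0.545
```

```bash
python3 - <<'E'
from h import *
from cell import ctrl
np.set_printoptions(precision=4,suppress=True)
c=ctrl.capture("side");cv2.imwrite("pics/s4.png",cv2.resize(c["img"][130:330,170:370],None,fx=3,fy=3))
c=ctrl.capture("top");cv2.imwrite("pics/t4.png",cv2.resize(c["img"][120:270,220:360],None,fx=4,fy=4))
s=ctrl.get_state();print(s["clock"],s["position"],s["contact_force"],s["wrist_torque"],s["opening"]*91)
ax=np.array([.5938,.1277]);b=np.radians(13.6);U=np.array([np.cos(b),np.sin(b)])
for off in (.102,.162,.18):
  P=ax-off*U; print(P,*delta(s,[*P,.045],103.6)[:3])
E
```

```text
5.35 [0.4183 0.085  0.1007] [ 0.7128 -0.3401 -2.1543] [0.006  0.0997 0.0515] 49.95918314153437
[0.4947 0.1037] [ 5.5589  7.8676 -0.0317] -0.006973615422907642 -76.40697361542294
[0.4363 0.0896] [ 5.565   1.8676 -0.031 ] -0.006973615422907642 -76.40697361542294
[0.4188 0.0854] [ 5.5668  0.0676 -0.0307] -0.006973615422907642 -76.40697361542294
```

View pics/s4.png

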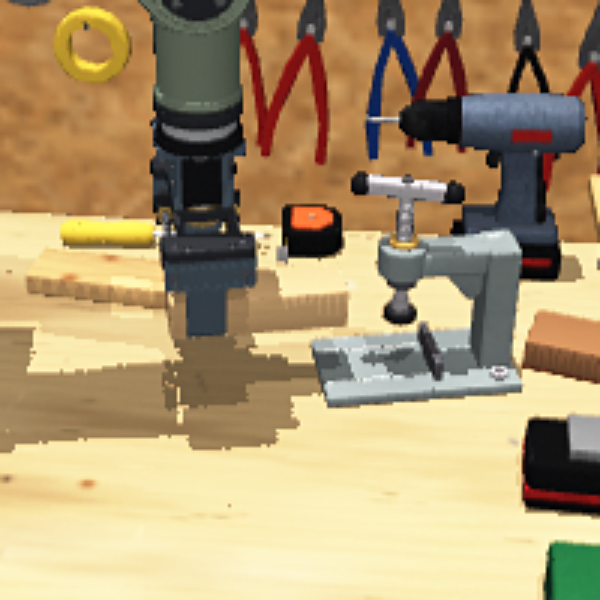

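View pics/t4.png

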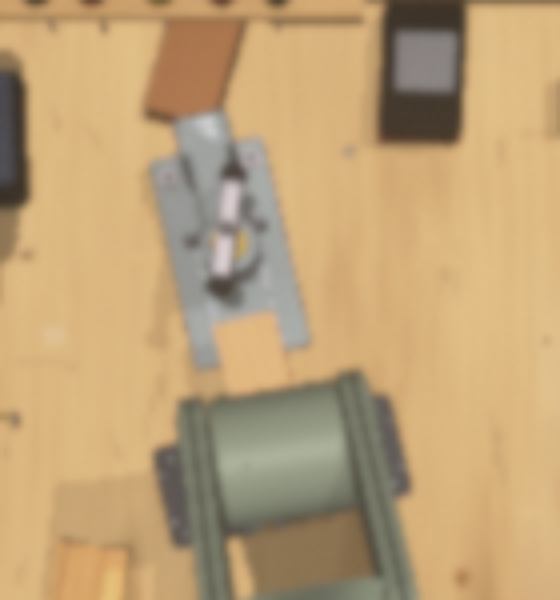

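>>> jog_arm:
  rows:
    - {"gripper":0.4,"tx":2.5,"ty":0,"tz":0,"roll":0}
    - {"gripper":0.4,"tx":4.5,"ty":0,"tz":0,"roll":0}
    - {"gripper":0.4,"tx":5.5,"ty":0,"tz":0,"roll":0}
    - {"gripper":0.4,"tx":5.6,"ty":0,"tz":0,"roll":0}
    - {"gripper":0.4,"tx":5.6,"ty":1.5,"tz":0,"roll":0}
    - {"gripper":0.4,"tx":5.6,"ty":3,"tz":0,"roll":0}
    - {"gripper":0.4,"tx":5.6,"ty":4.5,"tz":0,"roll":0}
    - {"gripper":0.4,"tx":5.6,"ty":5.5,"tz":0,"roll":0}
    - {"gripper":0.4,"tx":5.6,"ty":6.5,"tz":0,"roll":0}
    - {"gripper":0.4,"tx":5.6,"ty":7,"tz":0,"roll":0}

```text
clock: 6.6
position: [0.4873, 0.1019, 0.0449]
tool_rot: [0.556, 0.437, 0.556, -0.437]
contact_force: [-0.1, 0.3, -2.3]
opening: 0.544
```

```bash
python3 - <<'E'
from h import *
from cell import ctrl
np.set_printoptions(precision=4,suppress=True)
c=ctrl.capture("side");cv2.imwrite("pics/s5.png",cv2.resize(c["img"][190:270,220:360],None,fx=5,fy=5,interpolation=2))
c=ctrl.capture("top");cv2.imwrite("pics/t5.png",cv2.resize(c["img"][130:220,240:320],None,fx=6,fy=6,interpolation=2))
s=ctrl.get_state();print(s["clock"],s["position"],s["contact_force"],s["wrist_torque"],s["opening"]*91)
ax=np.array([.5938,.1277]);b=np.radians(13.6);U=np.array([np.cos(b),np.sin(b)])
P=ax-.102*U; print(P,*delta(s,[*P,.0429],103.6)[:3])
E
```

```text
6.7 [0.4871 0.1018 0.0449] [-1.1038  0.4962 -2.6779] [-0.0373  0.0343 -0.0021] 49.573044851385205
[0.4947 0.1037] [ 0.1969  0.7756 -0.01  ] -0.03698155238879508 -76.43698155238881
```

View pics/s5.png

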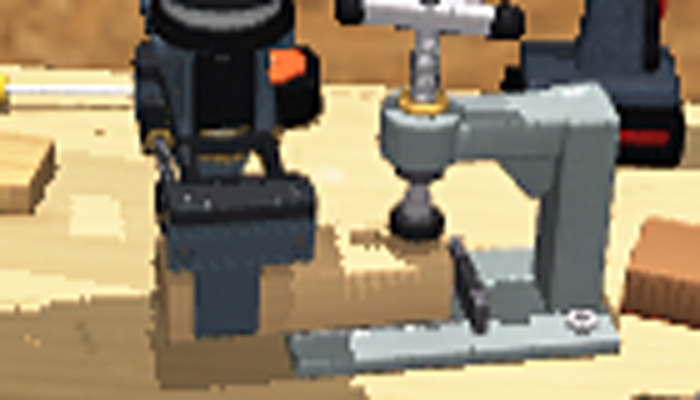

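View pics/t5.png

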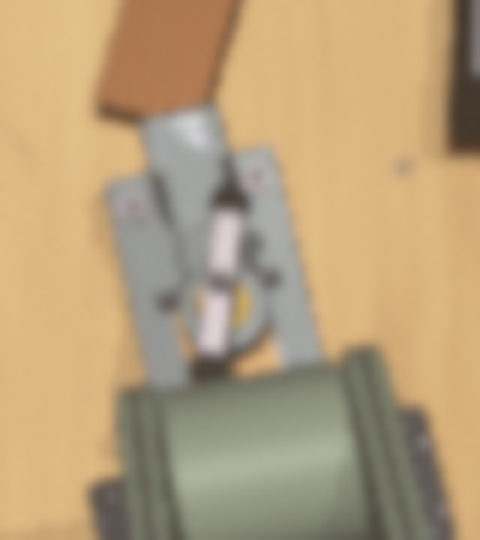

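>>> jog_arm:
  rows:
    - {"gripper":0.4,"tx":0.1,"ty":0.1,"tz":0,"roll":0}
    - {"gripper":0.4,"tx":0.1,"ty":0.2,"tz":0,"roll":0}
    - {"gripper":0.4,"tx":0.1,"ty":0.3,"tz":0,"roll":0}
    - {"gripper":0.4,"tx":0.1,"ty":0.4,"tz":0,"roll":0}
    - {"gripper":0.4,"tx":0.1,"ty":0.45,"tz":0,"roll":0}
    - {"gripper":0.4,"tx":0.1,"ty":0.5,"tz":0,"roll":0}
    - {"gripper":0.4,"tx":0.1,"ty":0.55,"tz":0,"roll":0}
    - {"gripper":0.4,"tx":0.1,"ty":0.6,"tz":0,"roll":0}
    - {"gripper":0.4,"tx":0.1,"ty":0.65,"tz":0,"roll":0}
    - {"gripper":0.4,"tx":0.1,"ty":0.7,"tz":0,"roll":0}

```text
clock: 7.95
position: [0.4936, 0.1034, 0.0439]
tool_rot: [0.556, 0.437, 0.556, -0.437]
contact_force: [-0.6, 0.0, -2.2]
opening: 0.547
```

>>> jog_arm:
  rows:
    - {"gripper":0.4,"tx":0.02,"ty":0.04,"tz":0,"roll":0}
    - {"gripper":0.4,"tx":0.04,"ty":0.08,"tz":0,"roll":0}
    - {"gripper":0.4,"tx":0.06,"ty":0.12,"tz":0,"roll":0}
    - {"gripper":0.4,"tx":0.06,"ty":0.16,"tz":0,"roll":0}
    - {"gripper":0.4,"tx":0.06,"ty":0.2,"tz":0,"roll":0}
    - {"gripper":0.4,"tx":0.06,"ty":0.22,"tz":0,"roll":0}
    - {"gripper":0.4,"tx":0.06,"ty":0.24,"tz":0,"roll":0}
    - {"gripper":0.4,"tx":0.06,"ty":0.26,"tz":0,"roll":0}
    - {"gripper":0.4,"tx":0.06,"ty":0.28,"tz":0,"roll":0}
    - {"gripper":0.4,"tx":0.06,"ty":0.3,"tz":0,"roll":0}

```text
clock: 9.2
position: [0.4964, 0.104, 0.0433]
tool_rot: [0.556, 0.437, 0.556, -0.438]
contact_force: [0.7, 0.7, -2.1]
opening: 0.548
```

>>> jog_arm:
  rows:
    - {"gripper":0.4,"tx":0.02,"ty":0.03,"tz":0,"roll":0}
    - {"gripper":0.4,"tx":0.04,"ty":0.06,"tz":0,"roll":0}
    - {"gripper":0.4,"tx":0.04,"ty":0.09,"tz":0,"roll":0}
    - {"gripper":0.4,"tx":0.04,"ty":0.12,"tz":0,"roll":0}
    - {"gripper":0.4,"tx":0.04,"ty":0.15,"tz":0,"roll":0}
    - {"gripper":0.4,"tx":0.04,"ty":0.18,"tz":0,"roll":0}
    - {"gripper":0.4,"tx":0.04,"ty":0.21,"tz":0,"roll":0}
    - {"gripper":0.4,"tx":0.04,"ty":0.24,"tz":0,"roll":0}
    - {"gripper":0.4,"tx":0.04,"ty":0.27,"tz":0,"roll":0}
    - {"gripper":0.4,"tx":0.04,"ty":0.3,"tz":0,"roll":0}

```text
clock: 10.45
position: [0.4974, 0.1043, 0.043]
tool_rot: [0.555, 0.436, 0.556, -0.439]
contact_force: [-7.8, -1.9, 5.9]
opening: 0.546
```

```bash
python3 - <<'E'
from h import *
from cell import ctrl
np.set_printoptions(precision=4,suppress=True)
c=ctrl.capture("side");cv2.imwrite("pics/s6.png",cv2.resize(c["img"][190:270,220:360],None,fx=5,fy=5,interpolation=2))
s=ctrl.get_state();print(s["clock"],s["position"],s["contact_force"],s["wrist_torque"],s["opening"]*91)
E
```

```text
10.5 [0.4974 0.1043 0.043 ] [-7.6565 -3.1591  6.1748] [-0.0998  0.8822  0.0611] 49.6293861026879
```

View pics/s6.png

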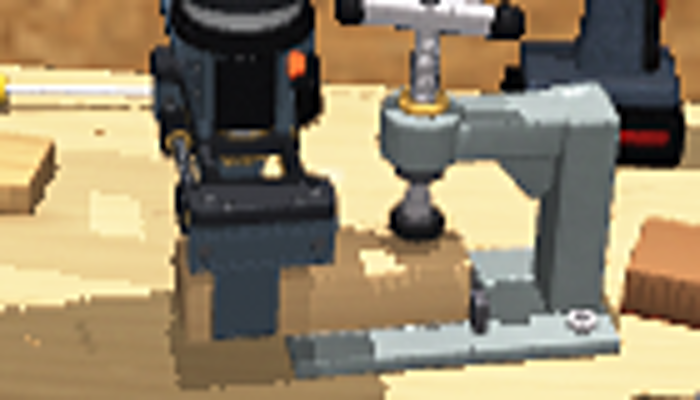

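>>> jog_arm:
  rows:
    - {"gripper":0.4,"tx":0.03,"ty":0.05,"tz":0,"roll":0}
    - {"gripper":0.4,"tx":0.05,"ty":0.08,"tz":0,"roll":0}
    - {"gripper":0.4,"tx":0.05,"ty":0.08,"tz":0,"roll":0}
    - {"gripper":0.56,"tx":0.05,"ty":0.08,"tz":0,"roll":0}
    - {"gripper":0.6,"tx":0,"ty":0.05,"tz":0,"roll":0}
    - {"gripper":0.7,"tx":0,"ty":0.0,"tz":0,"roll":0}
    - {"gripper":0.8,"tx":0,"ty":0,"tz":0,"roll":0}
    - {"gripper":0.8,"tx":0,"ty":0,"tz":0,"roll":0}
    - {"gripper":0.8,"tx":0,"ty":0,"tz":0,"roll":0}
    - {"gripper":0.8,"tx":0,"ty":0,"tz":0,"roll":0}

```text
clock: 11.75
position: [0.4994, 0.1048, 0.0429]
tool_rot: [0.556, 0.437, 0.556, -0.437]
contact_force: [-0.6, 0.2, 1.1]
opening: 0.798
```

>>> jog_arm:
  rows:
    - {"gripper":0.8,"tx":-2,"ty":0,"tz":0,"roll":0}
    - {"gripper":0.8,"tx":-5,"ty":-1,"tz":0,"roll":0}
    - {"gripper":0.8,"tx":-9,"ty":-5,"tz":0,"roll":0}
    - {"gripper":0.8,"tx":-13,"ty":-9,"tz":0,"roll":0}
    - {"gripper":0.8,"tx":-17,"ty":-12,"tz":0,"roll":0}
    - {"gripper":0.8,"tx":-21,"ty":-12,"tz":0,"roll":0}
    - {"gripper":0.8,"tx":-24,"ty":-12,"tz":0,"roll":0}
    - {"gripper":0.8,"tx":-24,"ty":-12,"tz":0,"roll":0}
    - {"gripper":0.8,"tx":-24,"ty":-12,"tz":0,"roll":0}
    - {"gripper":0.8,"tx":-24,"ty":-12,"tz":0,"roll":0}

```text
clock: 13.0
position: [0.382, 0.0765, 0.2815]
tool_rot: [0.555, 0.437, 0.556, -0.438]
contact_force: [0.2, 0.3, 0.3]
opening: 0.802
```

```bash
python3 - <<'E'
from h import *
from cell import ctrl
np.set_printoptions(precision=4,suppress=True)
c=ctrl.capture("side");np.savez("side7.npz",**c);cv2.imwrite("pics/s7.png",cv2.resize(c["img"][170:270,220:360],None,fx=5,fy=5,interpolation=2))
c=ctrl.capture("top");np.savez("top7.npz",**c);cv2.imwrite("pics/t7.png",cv2.resize(c["img"][130:230,240:320],None,fx=6,fy=6,interpolation=2))
s=ctrl.get_state();print(s["clock"],s["position"],s["contact_force"],s["wrist_torque"],s["opening"]*91)
E
```

```text
13.1 [0.3823 0.0766 0.2819] [ 0.4973 -0.1844 -0.6067] [-0.0374  0.011   0.0137] 72.58312401693023
```

View pics/s7.png

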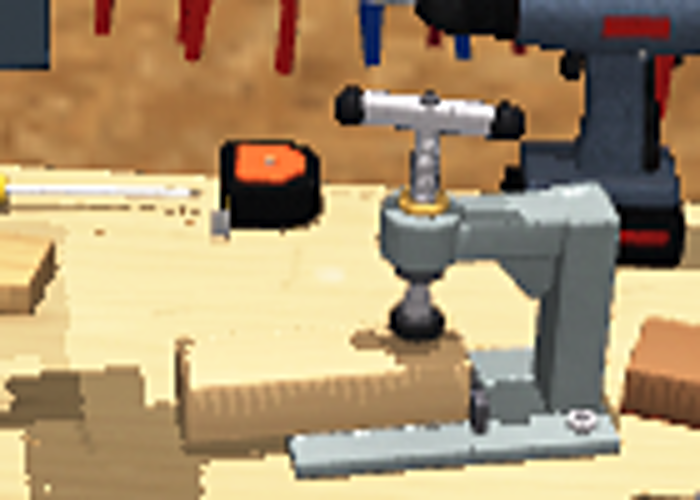

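View pics/t7.png

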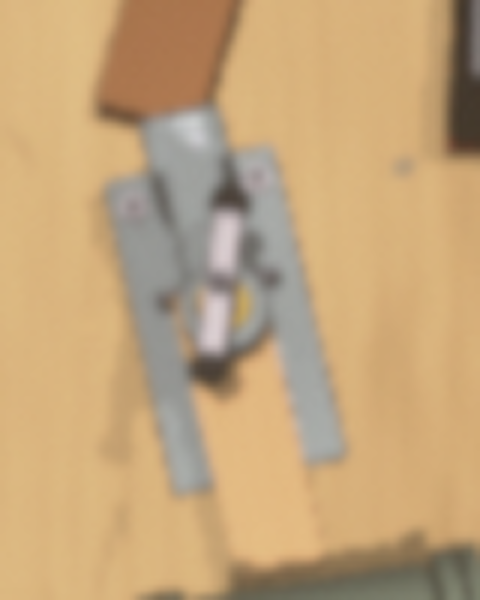

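The block is against the stop. It may sit slightly to the right on the bed in the top view, so I'll measure its edges against the bed edges.

```bash
python3 - <<'E'
from h import *
np.set_printoptions(precision=4,suppress=True)
T=load("top7");S=load("side7")
sat=cv2.cvtColor(T["img"],cv2.COLOR_BGR2HSV)[...,1].astype(float)
def cross(row,x):  # subpixel threshold crossings
    v=sat[row]; out=[]
    for i in range(255,305):
        if (v[i]-70)*(v[i+1]-70)<0: out.append(i+(70-v[i])/(v[i+1]-v[i]))
    return out
b=np.radians(13.6);U=np.array([np.cos(b),np.sin(b)]);V=np.array([-U[1],U[0]]);ax=np.array([.5938,.1277])
A=[]
for r in range(192,206):
    c=cross(r,0)
    if len(c)!=4: print(r,c);continue
    P=[at(T,c[k],r,z)[:2] for k,z in zip(range(4),(.012,.05,.05,.012))]
    A.append([*( (p-ax)@V for p in P),(P[1]-ax)@U])
A=np.array(A);print(A[::3]*1000);print("mean",A.mean(0)*1000)
print("slopes deg",[np.degrees(np.polyfit(A[:,4],A[:,k],1)[0]) for k in range(4)])
# bar ends / top in top view: pinkish-white bar mask
im=T["img"];h=cv2.cvtColor(im,cv2.COLOR_BGR2HSV)
sub=h[150:200,265:295]; 
m=((im.min(2)>165)).astype(np.uint8); m[:155]=0;m[200:]=0;m[:,:268]=0;m[:,290:]=0
ys,xs=np.nonzero(m);print(len(xs),xs.mean(),ys.mean(), cv2.minAreaRect(np.c_[xs,ys].astype(np.float32)))
l=cv2.fitLine(np.c_[xs,ys].astype(np.float32),2,0,.01,.01).ravel()
p1=at(T,l[2]-10*l[0],l[3]-10*l[1],.206);p2=at(T,l[2]+10*l[0],l[3]+10*l[1],.206)
print("bar dir",np.degrees(np.arctan2(*(p2-p1)[[1,0]])),"mid",at(T,xs.mean(),ys.mean(),.206))
E
```

```text
[[ 50.2199  20.9969 -23.3632 -50.3793 -16.0162]
 [ 50.3826  26.0931 -23.6294 -50.4225 -25.0355]
 [ 50.3007  26.201  -23.9675 -50.344  -35.2152]
 [ 50.4433  26.2316 -23.2839 -50.2967 -45.3947]
 [ 50.3748  26.0884 -23.5877 -49.9237 -55.5967]]
mean [ 50.3239  25.5901 -23.5957 -50.1904 -37.042 ]
slopes deg [np.float64(-0.24727626229034486), np.float64(-3.4962605774516344), np.float64(-0.06510740584513021), np.float64(-1.179645745760246)]
98 278.1020408163265 172.29591836734693 ((279.3170471191406, 170.82847595214844), (32.11232376098633, 13.60582447052002), 88.15238952636719)
bar dir -15.964807588756758 mid [0.6075 0.122  0.206 ]
```

```bash
python3 - <<'E'
from h import *
np.set_printoptions(precision=4,suppress=True)
T=load("top7");S=load("side7")
def bar(C,x0,y0,x1,y1,thr):
    im=C["img"][y0:y1,x0:x1]; h=cv2.cvtColor(im,cv2.COLOR_BGR2HSV)
    m=(im.min(2)>thr).astype(np.uint8); n,lab,st,ce=cv2.connectedComponentsWithStats(m)
    return m
im=T["img"]; 
for r in range(160,196,2): print(r,[int(x) for x in im[r,270:288].max(1)])
cv2.imwrite("pics/bar_t.png",cv2.resize(im[155:200,262:295],None,fx=12,fy=12,interpolation=2))
cv2.imwrite("pics/bar_s.png",cv2.resize(S["img"][180:215,280:330],None,fx=14,fy=14,interpolation=2))
E
```

```text
160 [161, 161, 160, 161, 158, 147, 126, 101, 92, 111, 145, 166, 167, 171, 178, 174, 177, 197]
162 [161, 162, 161, 159, 146, 118, 92, 78, 77, 82, 101, 131, 155, 165, 167, 167, 167, 177]
164 [159, 162, 161, 156, 140, 120, 115, 114, 111, 104, 99, 119, 150, 166, 170, 170, 168, 177]
166 [155, 160, 158, 155, 150, 160, 183, 195, 194, 177, 150, 148, 161, 167, 170, 170, 169, 170]
168 [146, 150, 150, 149, 154, 174, 200, 214, 212, 189, 154, 138, 142, 155, 166, 169, 169, 168]
170 [136, 144, 149, 150, 160, 185, 206, 215, 208, 172, 131, 113, 116, 132, 155, 166, 168, 167]
172 [134, 143, 148, 148, 159, 189, 210, 215, 202, 161, 123, 112, 121, 141, 157, 166, 167, 166]
174 [133, 136, 141, 142, 152, 176, 190, 194, 186, 155, 132, 121, 122, 132, 140, 144, 153, 162]
176 [130, 130, 137, 142, 139, 133, 130, 136, 142, 142, 149, 151, 140, 126, 115, 112, 127, 150]
178 [135, 142, 155, 171, 173, 158, 148, 142, 138, 154, 178, 174, 159, 145, 136, 140, 150, 160]
180 [150, 149, 157, 181, 199, 210, 210, 195, 167, 170, 193, 186, 168, 157, 148, 153, 161, 164]
182 [159, 151, 152, 172, 201, 216, 215, 198, 170, 174, 188, 177, 163, 153, 141, 146, 157, 162]
184 [161, 153, 154, 174, 203, 216, 213, 189, 161, 161, 166, 164, 155, 139, 133, 140, 153, 161]
186 [171, 161, 157, 182, 207, 216, 207, 173, 143, 145, 148, 140, 129, 137, 159, 171, 169, 163]
188 [170, 169, 153, 152, 160, 166, 162, 135, 110, 109, 118, 133, 155, 181, 206, 211, 193, 173]
190 [145, 131, 106, 89, 86, 86, 87, 92, 112, 146, 183, 205, 216, 221, 223, 220, 207, 181]
192 [139, 120, 100, 86, 79, 77, 82, 101, 131, 167, 204, 220, 224, 225, 225, 223, 214, 189]
194 [149, 158, 171, 167, 146, 128, 127, 137, 150, 171, 202, 220, 224, 225, 225, 224, 217, 196]
```

View pics/bar_t.png

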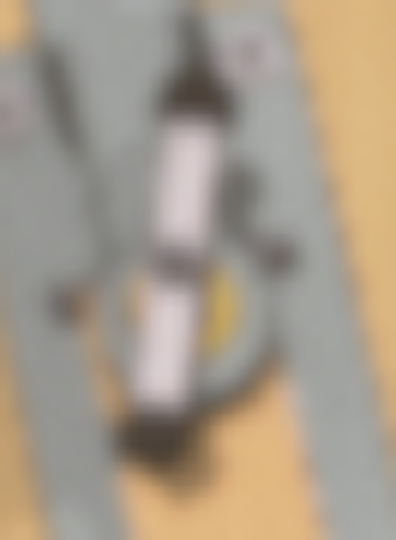

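View pics/bar_s.png

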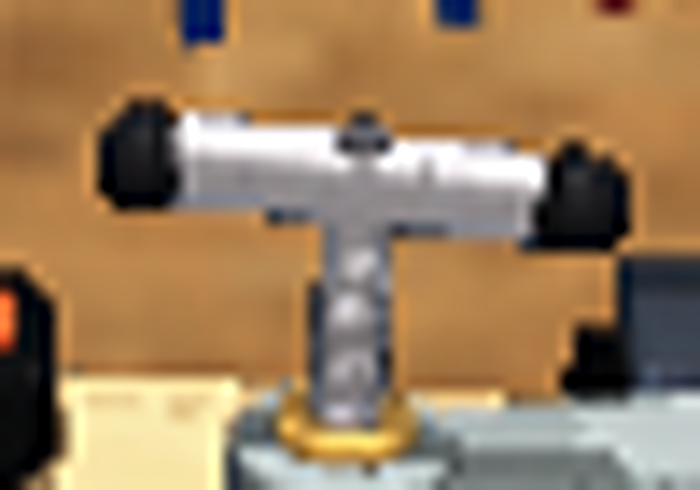

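```bash
python3 - <<'E'
from h import *
np.set_printoptions(precision=4,suppress=True)
T=load("top7");S=load("side7")
g=T["img"].max(2).astype(float); P=[]
for r in list(range(166,174))+list(range(180,187)):
    c0=int(round(276.3-.15*(r-176))); xs=np.arange(c0-3,c0+4); w=np.clip(g[r,xs]-160,0,None); P.append([(w*xs).sum()/w.sum(),r])
P=np.array(P); k=np.polyfit(P[:,1],P[:,0],1); print(k,np.polyval(k,176.3))
mid=(np.polyval(k,176.3),176.3)
a,b=[at(T,np.polyval(k,r),r,.2) for r in (190,163)]; print("top dir",np.degrees(np.arctan2(*(b-a)[[1,0]])))
a,b=at(S,290.4,191.2,.2),at(S,321.4,194.1,.2); print("side dir",np.degrees(np.arctan2(*(b-a)[[1,0]])),np.linalg.norm(b-a),a,b)
o1,d1=ray(T,*mid);o2,d2=ray(S,306.0,192.7)
s=np.linalg.lstsq(np.c_[d1,-d2],o2-o1,rcond=None)[0];print(o1+s[0]*d1,o2+s[1]*d2)
E
```

```text
[ -0.1244 298.0604] 276.13450554130515
top dir -6.412066674902585
side dir -4.956302163295065 0.08176752908664178 [0.557  0.1221 0.2   ] [0.6385 0.1151 0.2   ]
[0.5978 0.128  0.1948] [0.5983 0.1281 0.1949]
```

```bash
python3 - <<'E'
from h import *
from cell import ctrl
np.set_printoptions(precision=4,suppress=True)
S=load("side7")
s=ctrl.get_state();print(s["joint_positions"],s["position"])
for jaw in(84,): print(delta(s,[.597,.128,.207],jaw)[:3])
# pad front rim
o=-S["R"].T@S["t"]; ax=np.array([.5965,.128]); v=o[:2]-ax; v/=np.linalg.norm(v)
for z in (.05,.055,.06,.065,.07,.075): print(z,proj(S,[*(ax+.016*v),z]))
cv2.imwrite("pics/pad.png",cv2.resize(S["img"][215:250,285:325],None,fx=16,fy=16,interpolation=0))
E
```

```text
[ 0.1682 -0.0056  1.8566 -0.0001  1.2929  1.5023] [0.3823 0.0766 0.2819]
(array([ 7.4357, 22.0965,  0.0347]), np.float64(19.560714838076706), np.float64(-76.43928516192331))
0.05 [302.3564 241.6425]
0.055 [302.4473 240.1378]
0.06 [302.5386 238.6273]
0.065 [302.6302 237.1107]
0.07 [302.7222 235.5882]
0.075 [302.8145 234.0597]
```

View pics/pad.png

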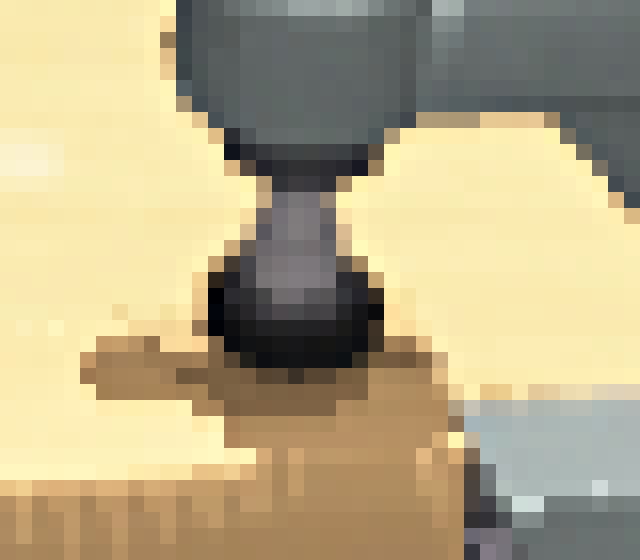

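>>> jog_arm:
  rows:
    - {"gripper":0.8,"tx":-1,"ty":3,"tz":0,"roll":-10}
    - {"gripper":0.8,"tx":-1,"ty":6,"tz":0,"roll":-20}
    - {"gripper":0.8,"tx":-1,"ty":9,"tz":0,"roll":-30}
    - {"gripper":0.7,"tx":-1,"ty":12,"tz":0,"roll":-40}
    - {"gripper":0.6,"tx":-1,"ty":15,"tz":0,"roll":-50}
    - {"gripper":0.6,"tx":-1,"ty":18,"tz":0,"roll":-60}
    - {"gripper":0.6,"tx":-1,"ty":20,"tz":0,"roll":-70}
    - {"gripper":0.6,"tx":-1,"ty":22,"tz":0,"roll":-80}
    - {"gripper":0.6,"tx":-1,"ty":22,"tz":0,"roll":-90}
    - {"gripper":0.6,"tx":-1,"ty":22,"tz":0,"roll":-100}

```text
clock: 14.35
position: [0.5967, 0.1282, 0.2916]
tool_rot: [0.691, -0.146, 0.693, 0.146]
contact_force: [0.2, 0.3, -1.1]
opening: 0.6
```

>>> jog_arm:
  rows:
    - {"gripper":0.6,"tx":0,"ty":0,"tz":0,"roll":-10}
    - {"gripper":0.6,"tx":0,"ty":0,"tz":0,"roll":-20}
    - {"gripper":0.6,"tx":0,"ty":0,"tz":0,"roll":-30}
    - {"gripper":0.6,"tx":0,"ty":0,"tz":0,"roll":-40}
    - {"gripper":0.6,"tx":0,"ty":0,"tz":0,"roll":-50}
    - {"gripper":0.6,"tx":0,"ty":0,"tz":0,"roll":-60.4}
    - {"gripper":0.6,"tx":0,"ty":0,"tz":0,"roll":-60.4}
    - {"gripper":0.6,"tx":0,"ty":0,"tz":0,"roll":-60.4}
    - {"gripper":0.6,"tx":0,"ty":0,"tz":0,"roll":-60.4}
    - {"gripper":0.6,"tx":0,"ty":0,"tz":0,"roll":-60.4}

```text
clock: 15.6
position: [0.5966, 0.1282, 0.2929]
tool_rot: [0.526, -0.473, 0.526, 0.473]
contact_force: [0.5, 0.6, -0.4]
opening: 0.601
```

```bash
python3 - <<'E'
from h import *
from cell import ctrl
np.set_printoptions(precision=4,suppress=True)
c=ctrl.capture("side");cv2.imwrite("pics/s8.png",cv2.resize(c["img"][130:270,220:360],None,fx=4,fy=4,interpolation=2))
s=ctrl.get_state();print(s["clock"],s["joint_positions"],s["position"],s["contact_force"],s["wrist_torque"])
for jaw in(84,): print(delta(s,[.597,.128,.207],jaw)[:3])
E
```

```text
15.65 [ 0.1929  0.3497  1.3846 -0.0001  1.4073 -1.2719] [0.5966 0.1282 0.2929] [-0.3134  0.1021  0.2767] [ 0.0822 -0.1306 -0.0013]
(array([ 8.5919, -0.0424, -0.0162]), np.float64(-0.07271491542613262), np.float64(83.92728508457387))
```

View pics/s8.png

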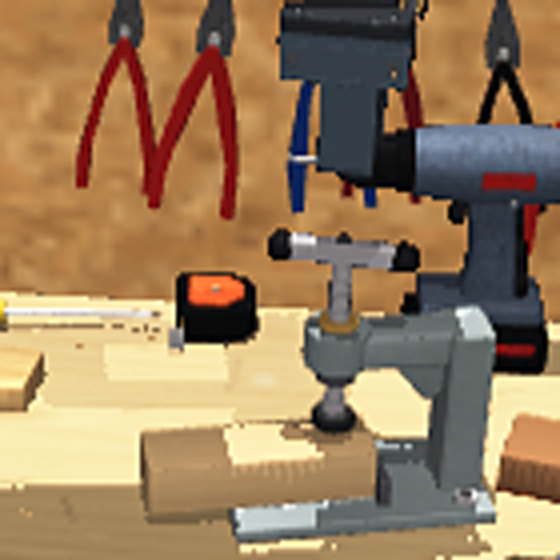

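>>> jog_arm:
  newtons: 30
  rows:
    - {"gripper":0.6,"tx":3,"ty":0,"tz":0,"roll":0}
    - {"gripper":0.6,"tx":6,"ty":0,"tz":0,"roll":0}
    - {"gripper":0.6,"tx":8,"ty":0,"tz":0,"roll":0}
    - {"gripper":0.6,"tx":8.6,"ty":0,"tz":0,"roll":0}
    - {"gripper":0.5,"tx":8.6,"ty":0,"tz":0,"roll":0}
    - {"gripper":0.35,"tx":8.6,"ty":0,"tz":0,"roll":0}
    - {"gripper":0.2,"tx":8.6,"ty":0,"tz":0,"roll":0}
    - {"gripper":0.05,"tx":8.6,"ty":0,"tz":0,"roll":0}
    - {"gripper":0.05,"tx":8.6,"ty":0,"tz":0,"roll":0}
    - {"gripper":0.05,"tx":8.6,"ty":0,"tz":0,"roll":0}

```text
clock: 16.9
position: [0.5966, 0.1272, 0.2074]
tool_rot: [0.525, -0.473, 0.526, 0.472]
contact_force: [-0.8, -4.9, 2.8]
opening: 0.151
```

```bash
python3 - <<'E'
from h import *
from cell import ctrl
np.set_printoptions(precision=4,suppress=True)
c=ctrl.capture("side");cv2.imwrite("pics/s9.png",cv2.resize(c["img"][130:270,220:360],None,fx=4,fy=4,interpolation=2))
s=ctrl.get_state();print(s["clock"],s["joint_positions"],s["position"],s["contact_force"],s["wrist_torque"],s["opening"]*91, delta(s,[.597,.128,.207],84)[2])
E
```

```text
16.95 [ 0.1922  0.3949  1.5308 -0.002   1.2159 -1.2723] [0.5966 0.1272 0.2074] [-0.3247 -4.6535  3.1643] [-0.87    0.0059 -0.2007] 13.849355050696177 83.9464618254347
```

View pics/s9.png

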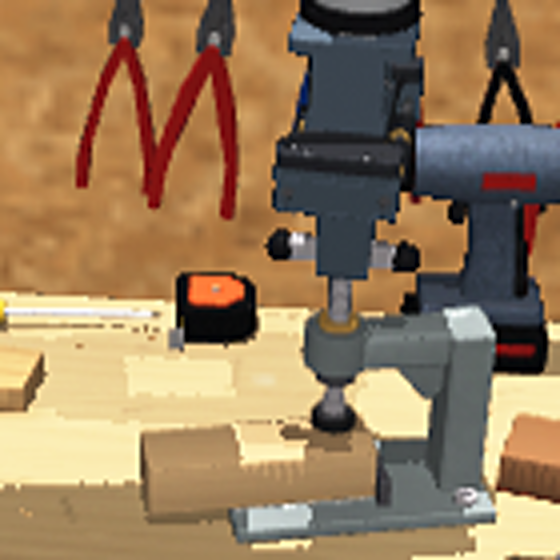

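>>> jog_arm:
  newtons: 45
  rows:
    - {"gripper":0.05,"tx":0.02,"ty":0,"tz":-0.1,"roll":2}
    - {"gripper":0.05,"tx":0.05,"ty":0,"tz":-0.1,"roll":6}
    - {"gripper":0.05,"tx":0.1,"ty":0,"tz":-0.1,"roll":12}
    - {"gripper":0.05,"tx":0.15,"ty":0,"tz":-0.1,"roll":18}
    - {"gripper":0.05,"tx":0.2,"ty":0,"tz":-0.1,"roll":24}
    - {"gripper":0.05,"tx":0.25,"ty":0,"tz":-0.1,"roll":30}
    - {"gripper":0.05,"tx":0.3,"ty":0,"tz":-0.1,"roll":36}
    - {"gripper":0.05,"tx":0.35,"ty":0,"tz":-0.1,"roll":42}
    - {"gripper":0.05,"tx":0.4,"ty":0,"tz":-0.1,"roll":48}
    - {"gripper":0.05,"tx":0.42,"ty":0,"tz":-0.1,"roll":50}

```text
clock: 18.2
position: [0.596, 0.1261, 0.2032]
tool_rot: [0.676, -0.207, 0.677, 0.205]
contact_force: [-2.6, -6.5, 5.3]
opening: 0.155
```

```bash
cat > st.py <<'E'
from h import *
from cell import ctrl
np.set_printoptions(precision=4,suppress=True)
s=ctrl.get_state();print(s["clock"],"j6",s["joint_positions"][5],s["position"],"F",s["contact_force"],"M",s["wrist_torque"],"op",s["opening"]*91,"jaw", delta(s,[0,0,0],84)[2])
E
python3 st.py
```

```text
18.2 j6 -0.39944664645324257 [0.596  0.1261 0.2032] F [-2.5553 -6.461   5.2987] M [-1.1469  0.2939  0.2252] op 14.131593944317897 jaw 33.86311149459377
```

>>> jog_arm:
  newtons: 45
  rows:
    - {"gripper":0.05,"tx":0,"ty":-0.07,"tz":-0.1,"roll":4}
    - {"gripper":0.05,"tx":0.02,"ty":-0.07,"tz":-0.1,"roll":8}
    - {"gripper":0.05,"tx":0.06,"ty":-0.07,"tz":-0.1,"roll":12}
    - {"gripper":0.05,"tx":0.09,"ty":-0.07,"tz":-0.1,"roll":16}
    - {"gripper":0.05,"tx":0.12,"ty":-0.07,"tz":-0.1,"roll":20}
    - {"gripper":0.05,"tx":0.16,"ty":-0.07,"tz":-0.1,"roll":24}
    - {"gripper":0.05,"tx":0.19,"ty":-0.07,"tz":-0.1,"roll":28}
    - {"gripper":0.05,"tx":0.22,"ty":-0.07,"tz":-0.1,"roll":32}
    - {"gripper":0.05,"tx":0.26,"ty":-0.07,"tz":-0.1,"roll":36}
    - {"gripper":0.05,"tx":0.29,"ty":-0.07,"tz":-0.1,"roll":40}

```text
clock: 19.45
position: [0.595, 0.1258, 0.1999]
tool_rot: [0.705, 0.038, 0.707, -0.038]
contact_force: [-3.2, -2.9, 3.9]
opening: 0.15
```

```bash
python3 st.py; python3 - <<'E'
from h import *
from cell import ctrl
c=ctrl.capture("side");np.savez("side10.npz",**c);cv2.imwrite("pics/s10.png",cv2.resize(c["img"][170:260,260:350],None,fx=6,fy=6,interpolation=2))
E
python3 st.py
```

```text
19.45 j6 0.29770785932187943 [0.595  0.1258 0.1999] F [-3.227  -2.8992  3.926 ] M [-0.7384  0.4754  0.2153] op 13.674202416330727 jaw -6.185385340861711
19.5 j6 0.2995842646004145 [0.595  0.1258 0.1999] F [-2.458  -4.1423  2.7257] M [-0.7767  0.4316  0.0269] op 13.842634055869995 jaw -6.293503024434291
```

View pics/s10.png

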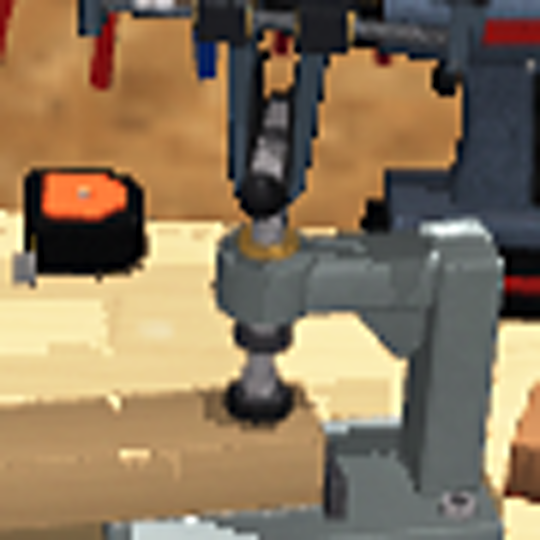

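>>> jog_arm:
  newtons: 45
  rows:
    - {"gripper":0.05,"tx":0.01,"ty":-0.05,"tz":-0.04,"roll":2}
    - {"gripper":0.05,"tx":0.02,"ty":-0.05,"tz":-0.04,"roll":4}
    - {"gripper":0.05,"tx":0.04,"ty":-0.05,"tz":-0.04,"roll":6}
    - {"gripper":0.05,"tx":0.05,"ty":-0.05,"tz":-0.04,"roll":8}
    - {"gripper":0.05,"tx":0.07,"ty":-0.05,"tz":-0.04,"roll":9}
    - {"gripper":0.05,"tx":0.08,"ty":-0.05,"tz":-0.04,"roll":10}
    - {"gripper":0.05,"tx":0.09,"ty":-0.05,"tz":-0.04,"roll":11}
    - {"gripper":0.05,"tx":0.1,"ty":-0.05,"tz":-0.04,"roll":12}
    - {"gripper":0.05,"tx":0.11,"ty":-0.05,"tz":-0.04,"roll":13}
    - {"gripper":0.05,"tx":0.12,"ty":-0.05,"tz":-0.04,"roll":14}

```text
clock: 20.75
position: [0.5947, 0.1258, 0.1987]
tool_rot: [0.696, 0.124, 0.697, -0.124]
contact_force: [-5.4, -3.5, 5.3]
opening: 0.149
```

```bash
python3 st.py
```

```text
20.75 j6 0.5404852629250901 [0.5947 0.1258 0.1987] F [-5.403  -3.5431  5.287 ] M [-0.4558  0.93    0.2484] op 13.532117456203517 jaw -20.134112671610684
```

>>> jog_arm:
  rows:
    - {"gripper":0.05,"tx":0.01,"ty":0,"tz":0,"roll":1}
    - {"gripper":0.05,"tx":0.02,"ty":0,"tz":0,"roll":2}
    - {"gripper":0.05,"tx":0.025,"ty":0,"tz":0,"roll":3}
    - {"gripper":0.05,"tx":0.03,"ty":0,"tz":0,"roll":4}
    - {"gripper":0.05,"tx":0.04,"ty":0,"tz":0,"roll":5}
    - {"gripper":0.05,"tx":0.05,"ty":0,"tz":0,"roll":6}
    - {"gripper":0.05,"tx":0.06,"ty":0,"tz":0,"roll":7}
    - {"gripper":0.05,"tx":0.07,"ty":0,"tz":0,"roll":8}
    - {"gripper":0.05,"tx":0.075,"ty":0,"tz":0,"roll":9}
    - {"gripper":0.05,"tx":0.08,"ty":0,"tz":0,"roll":10}

```text
clock: 22.0
position: [0.5945, 0.1259, 0.1979]
tool_rot: [0.682, 0.184, 0.684, -0.184]
contact_force: [-5.9, -1.9, 5.3]
opening: 0.149
```

```bash
python3 st.py
```

```text
22.0 j6 0.7150455730558347 [0.5945 0.1259 0.1979] F [-5.8691 -1.8621  5.2926] M [-0.4064  0.9799  0.2686] op 13.55650720414261 jaw -30.138013546631438
```

>>> jog_arm:
  rows:
    - {"gripper":0.05,"tx":0.0,"ty":-0.05,"tz":-0.07,"roll":1}
    - {"gripper":0.05,"tx":0.0,"ty":-0.05,"tz":-0.07,"roll":2}
    - {"gripper":0.05,"tx":0.01,"ty":-0.05,"tz":-0.07,"roll":3}
    - {"gripper":0.05,"tx":0.02,"ty":-0.05,"tz":-0.07,"roll":4}
    - {"gripper":0.05,"tx":0.03,"ty":-0.05,"tz":-0.07,"roll":5}
    - {"gripper":0.05,"tx":0.035,"ty":-0.05,"tz":-0.07,"roll":6}
    - {"gripper":0.05,"tx":0.045,"ty":-0.05,"tz":-0.07,"roll":7}
    - {"gripper":0.05,"tx":0.05,"ty":-0.05,"tz":-0.07,"roll":8}
    - {"gripper":0.05,"tx":0.06,"ty":-0.05,"tz":-0.07,"roll":9}
    - {"gripper":0.05,"tx":0.07,"ty":-0.05,"tz":-0.07,"roll":10}

```text
clock: 23.25
position: [0.5942, 0.126, 0.1971]
tool_rot: [0.664, 0.243, 0.665, -0.242]
contact_force: [-6.9, -0.5, 4.7]
opening: 0.147
```

```bash
python3 st.py; python3 - <<'E'
from h import *
from cell import ctrl
c=ctrl.capture("side");np.savez("side11.npz",**c)
for n in ("side7","side10","side11"):
    im=load(n)["img"]; print(n); 
    for r in range(228,246): print(r,[int(x) for x in im[r,298:309].max(1)])
cv2.imwrite("pics/s11.png",cv2.resize(c["img"][220:255,285:325],None,fx=14,fy=14,interpolation=0))
E
python3 st.py
```

```text
23.25 j6 0.8892267434817377 [0.5942 0.126  0.1971] F [-6.9078 -0.4592  4.7429] M [0.0364 0.9895 0.2323] op 13.350856189237728 jaw -40.1165230794759
side7
228 [250, 253, 248, 113, 117, 127, 123, 109, 250, 254, 250]
229 [253, 255, 217, 93, 118, 128, 123, 97, 218, 255, 251]
230 [255, 206, 104, 107, 113, 116, 115, 104, 206, 255, 255]
231 [197, 68, 74, 114, 122, 125, 123, 113, 95, 164, 255]
232 [46, 36, 69, 120, 126, 129, 126, 119, 49, 43, 200]
233 [4, 47, 48, 71, 111, 111, 90, 87, 57, 42, 54]
234 [11, 27, 41, 64, 76, 76, 68, 70, 39, 24, 12]
235 [8, 16, 25, 34, 36, 37, 36, 34, 26, 21, 62]
236 [129, 14, 19, 19, 23, 24, 20, 21, 21, 17, 60]
237 [126, 85, 33, 17, 20, 21, 20, 19, 19, 54, 115]
238 [122, 122, 117, 86, 87, 59, 88, 86, 117, 119, 174]
239 [120, 125, 128, 123, 124, 123, 125, 124, 127, 124, 180]
240 [167, 122, 125, 126, 126, 126, 126, 126, 175, 171, 177]
241 [255, 167, 172, 173, 173, 174, 174, 173, 184, 181, 180]
242 [255, 175, 179, 180, 181, 183, 183, 183, 183, 183, 182]
243 [255, 255, 255, 213, 179, 207, 188, 189, 191, 186, 186]
244 [234, 241, 222, 194, 172, 192, 176, 176, 177, 176
[... 1539 characters left out ...]
, 70]
236 [14, 55, 62, 73, 119, 122, 107, 98, 41, 39, 41]
237 [18, 34, 51, 64, 77, 76, 71, 74, 43, 21, 36]
238 [15, 20, 29, 36, 34, 41, 41, 34, 28, 21, 32]
239 [14, 17, 20, 22, 24, 26, 24, 21, 20, 17, 91]
240 [83, 29, 17, 18, 20, 20, 20, 19, 17, 57, 128]
241 [174, 172, 120, 87, 90, 59, 58, 86, 178, 177, 130]
242 [185, 187, 180, 176, 178, 176, 176, 178, 189, 188, 127]
243 [185, 184, 182, 184, 184, 192, 192, 191, 192, 188, 181]
244 [172, 187, 178, 176, 176, 176, 177, 178, 177, 177, 180]
245 [175, 177, 175, 173, 173, 174, 175, 175, 176, 175, 177]
23.3 j6 0.8897061138980334 [0.5942 0.126  0.197 ] F [-4.9356 -0.0315  4.7967] M [-0.0722  0.9535  0.1324] op 13.876575763069992 jaw -40.14332738120787
```

View pics/s11.png

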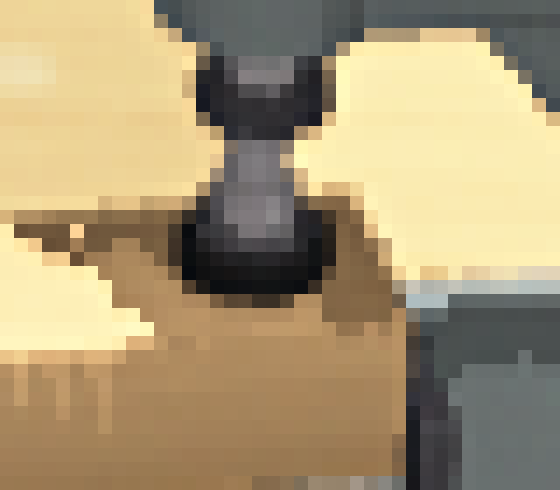

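>>> jog_arm:
  rows:
    - {"gripper":0.05,"tx":0.0,"ty":-0.06,"tz":-0.06,"roll":1}
    - {"gripper":0.05,"tx":0.0,"ty":-0.06,"tz":-0.06,"roll":2}
    - {"gripper":0.05,"tx":0.01,"ty":-0.06,"tz":-0.06,"roll":3}
    - {"gripper":0.05,"tx":0.02,"ty":-0.06,"tz":-0.06,"roll":4}
    - {"gripper":0.05,"tx":0.03,"ty":-0.06,"tz":-0.06,"roll":5}
    - {"gripper":0.05,"tx":0.035,"ty":-0.06,"tz":-0.06,"roll":6}
    - {"gripper":0.05,"tx":0.045,"ty":-0.06,"tz":-0.06,"roll":7}
    - {"gripper":0.05,"tx":0.05,"ty":-0.06,"tz":-0.06,"roll":8}
    - {"gripper":0.05,"tx":0.06,"ty":-0.06,"tz":-0.06,"roll":9}
    - {"gripper":0.05,"tx":0.07,"ty":-0.06,"tz":-0.06,"roll":10}

```text
clock: 24.55
position: [0.594, 0.1261, 0.1963]
tool_rot: [0.64, 0.3, 0.641, -0.299]
contact_force: [-2.4, 4.4, -0.3]
opening: 0.155
```

```bash
python3 st.py
```

```text
24.55 j6 1.0638260208463355 [0.594  0.1261 0.1963] F [-2.3843  4.4255 -0.2937] M [0.8868 0.3564 0.226 ] op 14.099797861255208 jaw -50.11195885068411
```

>>> jog_arm:
  rows:
    - {"gripper":0.05,"tx":0.01,"ty":0,"tz":0,"roll":1}
    - {"gripper":0.05,"tx":0.02,"ty":0,"tz":0,"roll":2}
    - {"gripper":0.05,"tx":0.025,"ty":0,"tz":0,"roll":3}
    - {"gripper":0.05,"tx":0.03,"ty":0,"tz":0,"roll":4}
    - {"gripper":0.05,"tx":0.04,"ty":0,"tz":0,"roll":5}
    - {"gripper":0.05,"tx":0.05,"ty":0,"tz":0,"roll":6}
    - {"gripper":0.05,"tx":0.06,"ty":0,"tz":0,"roll":7}
    - {"gripper":0.05,"tx":0.07,"ty":0,"tz":0,"roll":8}
    - {"gripper":0.05,"tx":0.075,"ty":0,"tz":0,"roll":9}
    - {"gripper":0.05,"tx":0.08,"ty":0,"tz":0,"roll":10}

```text
clock: 25.8
position: [0.5938, 0.1262, 0.1954]
tool_rot: [0.612, 0.355, 0.612, -0.354]
contact_force: [-2.5, 6.0, -0.7]
opening: 0.149
```

```bash
python3 st.py
```

```text
25.8 j6 1.2383339914396614 [0.5938 0.1262 0.1954] F [-2.5427  5.9937 -0.6807] M [1.0249 0.4219 0.2253] op 13.59894981204334 jaw -60.112748322984984
```

>>> jog_arm:
  rows:
    - {"gripper":0.05,"tx":0.01,"ty":0,"tz":0,"roll":1}
    - {"gripper":0.05,"tx":0.02,"ty":0,"tz":0,"roll":2}
    - {"gripper":0.05,"tx":0.025,"ty":0,"tz":0,"roll":3}
    - {"gripper":0.05,"tx":0.03,"ty":0,"tz":0,"roll":4}
    - {"gripper":0.05,"tx":0.04,"ty":0,"tz":0,"roll":5}
    - {"gripper":0.05,"tx":0.05,"ty":0,"tz":0,"roll":6}
    - {"gripper":0.05,"tx":0.06,"ty":0,"tz":0,"roll":7}
    - {"gripper":0.05,"tx":0.07,"ty":0,"tz":0,"roll":8}
    - {"gripper":0.05,"tx":0.075,"ty":0,"tz":0,"roll":9}
    - {"gripper":0.05,"tx":0.08,"ty":0,"tz":0,"roll":10}

```text
clock: 27.05
position: [0.5937, 0.1265, 0.1946]
tool_rot: [0.578, 0.407, 0.579, -0.406]
contact_force: [-2.0, 5.7, -0.4]
opening: 0.152
```

```bash
python3 st.py; cat > pad.py <<'E'
from h import *
from cell import ctrl
c=ctrl.capture("side");im=c["img"]
for r in range(238,245): print(r,[int(x) for x in im[r,298:309].max(1)])
E
python3 pad.py
```

```text
27.05 j6 1.4128357070800555 [0.5937 0.1265 0.1946] F [-1.9944  5.6723 -0.3983] M [1.1287 0.4718 0.2329] op 13.854125556958246 jaw -70.11060053293015
238 [15, 22, 33, 46, 59, 61, 61, 40, 33, 17, 34]
239 [15, 17, 21, 24, 27, 26, 27, 23, 20, 16, 60]
240 [60, 16, 18, 18, 20, 19, 21, 19, 17, 32, 125]
241 [126, 90, 33, 35, 18, 18, 17, 18, 61, 123, 131]
242 [130, 130, 125, 124, 123, 124, 124, 122, 124, 183, 178]
243 [255, 127, 128, 181, 181, 188, 187, 186, 187, 190, 188]
244 [196, 179, 171, 178, 178, 177, 178, 178, 178, 176, 178]
```

>>> jog_arm:
  rows:
    - {"gripper":0.05,"tx":0.01,"ty":0,"tz":0,"roll":1}
    - {"gripper":0.05,"tx":0.02,"ty":0,"tz":0,"roll":2}
    - {"gripper":0.05,"tx":0.025,"ty":0,"tz":0,"roll":3}
    - {"gripper":0.05,"tx":0.03,"ty":0,"tz":0,"roll":4}
    - {"gripper":0.05,"tx":0.04,"ty":0,"tz":0,"roll":5}
    - {"gripper":0.05,"tx":0.05,"ty":0,"tz":0,"roll":6}
    - {"gripper":0.05,"tx":0.06,"ty":0,"tz":0,"roll":7}
    - {"gripper":0.05,"tx":0.07,"ty":0,"tz":0,"roll":8}
    - {"gripper":0.05,"tx":0.075,"ty":0,"tz":0,"roll":9}
    - {"gripper":0.05,"tx":0.08,"ty":0,"tz":0,"roll":10}

```text
clock: 28.35
position: [0.5936, 0.1267, 0.1939]
tool_rot: [0.541, 0.455, 0.542, -0.454]
contact_force: [-2.7, 7.1, -0.4]
opening: 0.152
```

```bash
python3 st.py;python3 pad.py
```

```text
28.35 j6 1.5871762986434965 [0.5936 0.1267 0.1939] F [-2.7387  7.0752 -0.4315] M [1.2207 0.5394 0.3407] op 13.790021380804266 jaw -80.09767103533629
238 [16, 22, 34, 46, 58, 61, 61, 40, 33, 17, 35]
239 [13, 16, 22, 23, 27, 26, 27, 24, 20, 16, 60]
240 [58, 16, 18, 19, 19, 20, 19, 19, 17, 34, 126]
241 [121, 88, 33, 36, 18, 18, 17, 17, 62, 125, 134]
242 [255, 125, 123, 123, 122, 124, 124, 122, 125, 133, 129]
243 [209, 177, 177, 180, 180, 187, 188, 187, 188, 182, 182]
244 [170, 188, 179, 179, 176, 177, 178, 178, 178, 177, 179]
```

The pad stopped moving in the image between 154° and 164°, and torque rose from a baseline of 0.23 to 0.34 N m. First touch is therefore at about 151°, so 10° more brings the screw to about 0.4 rad past it.

>>> jog_arm:
  rows:
    - {"gripper":0.05,"tx":0.01,"ty":0,"tz":0,"roll":1}
    - {"gripper":0.05,"tx":0.02,"ty":0,"tz":0,"roll":2}
    - {"gripper":0.05,"tx":0.025,"ty":0,"tz":0,"roll":3}
    - {"gripper":0.05,"tx":0.03,"ty":0,"tz":0,"roll":4}
    - {"gripper":0.05,"tx":0.04,"ty":0,"tz":0,"roll":5}
    - {"gripper":0.05,"tx":0.05,"ty":0,"tz":0,"roll":6}
    - {"gripper":0.05,"tx":0.06,"ty":0,"tz":0,"roll":7}
    - {"gripper":0.05,"tx":0.065,"ty":0,"tz":0,"roll":8}
    - {"gripper":0.05,"tx":0.07,"ty":0,"tz":0,"roll":9}
    - {"gripper":0.05,"tx":0.08,"ty":0,"tz":0,"roll":10}

```text
clock: 29.65
position: [0.5936, 0.127, 0.193]
tool_rot: [0.499, 0.501, 0.5, -0.5]
contact_force: [-2.0, 7.9, -1.4]
opening: 0.151
```

```bash
python3 st.py;python3 pad.py; python3 st.py
```

```text
29.65 j6 1.761510948978106 [0.5936 0.127  0.193 ] F [-1.987   7.8784 -1.3786] M [1.3651 0.5038 0.3552] op 13.712674686872477 jaw -90.08571088544386
238 [16, 22, 33, 47, 57, 61, 62, 39, 34, 16, 34]
239 [13, 17, 22, 23, 26, 25, 27, 24, 20, 16, 57]
240 [60, 16, 18, 18, 18, 19, 19, 19, 17, 33, 123]
241 [126, 90, 33, 34, 18, 17, 18, 18, 62, 125, 133]
242 [132, 129, 124, 124, 123, 125, 126, 125, 128, 136, 130]
243 [181, 180, 178, 180, 180, 187, 150, 141, 148, 145, 145]
244 [172, 189, 178, 178, 177, 178, 172, 171, 173, 149, 151]
29.7 j6 1.7620108135488777 [0.5936 0.127  0.193 ] F [-2.6661  6.8344 -0.7096] M [1.4036 0.4766 0.3972] op 14.001766778337414 jaw -90.11535455992662
```

The estimates agree: Δτ is about 0.14 N m, roughly 28 N, at 0.40 rad past touch. I'll release now.

>>> jog_arm:
  rows:
    - {"gripper":0.05,"tx":0,"ty":0,"tz":-0.05,"roll":0}
    - {"gripper":0.05,"tx":0,"ty":0,"tz":-0.1,"roll":0}
    - {"gripper":0.2,"tx":0,"ty":0,"tz":-0.1,"roll":0}
    - {"gripper":0.3,"tx":0,"ty":0,"tz":-0.1,"roll":0}
    - {"gripper":0.4,"tx":0,"ty":0,"tz":-0.1,"roll":0}
    - {"gripper":0.5,"tx":0,"ty":0,"tz":-0.1,"roll":0}
    - {"gripper":0.5,"tx":0,"ty":0,"tz":-0.1,"roll":0}
    - {"gripper":0.5,"tx":-2,"ty":0,"tz":-0.1,"roll":0}
    - {"gripper":0.5,"tx":-5,"ty":0,"tz":-0.1,"roll":0}
    - {"gripper":0.5,"tx":-9,"ty":0,"tz":-0.1,"roll":0}

```text
clock: 30.95
position: [0.5934, 0.1263, 0.2833]
tool_rot: [-0.499, -0.5, -0.5, 0.501]
contact_force: [0.7, 0.6, -0.2]
opening: 0.498
```

```bash
python3 st.py
```

```text
30.95 j6 1.7624983523922153 [0.5934 0.1263 0.2833] F [ 0.6805  0.5923 -0.2207] M [0.0448 0.0329 0.0035] op 45.35317690096117 jaw -90.04257651955349
```

>>> jog_arm:
  rows:
    - {"gripper":0.5,"tx":0,"ty":-3,"tz":0,"roll":0}
    - {"gripper":0.5,"tx":0,"ty":-7,"tz":0,"roll":0}
    - {"gripper":0.5,"tx":0,"ty":-11,"tz":0,"roll":0}
    - {"gripper":0.5,"tx":0,"ty":-15,"tz":0,"roll":0}
    - {"gripper":0.5,"tx":0,"ty":-19,"tz":0,"roll":0}
    - {"gripper":0.5,"tx":0,"ty":-22,"tz":0,"roll":0}
    - {"gripper":0.5,"tx":0,"ty":-24,"tz":0,"roll":0}
    - {"gripper":0.5,"tx":0,"ty":-24,"tz":0,"roll":0}
    - {"gripper":0.5,"tx":0,"ty":-24,"tz":0,"roll":0}
    - {"gripper":0.5,"tx":0,"ty":-24,"tz":0,"roll":0}

```text
clock: 32.2
position: [0.3549, 0.1267, 0.2831]
tool_rot: [-0.5, -0.5, -0.5, 0.5]
contact_force: [0.2, 0.2, -0.5]
opening: 0.498
```

```bash
python3 st.py;python3 pad.py; python3 - <<'E'
from h import *
from cell import ctrl
c=ctrl.capture("side");cv2.imwrite("pics/s12.png",c["img"]);cv2.imwrite("pics/s12z.png",cv2.resize(c["img"][170:270,220:360],None,fx=5,fy=5,interpolation=2))
c=ctrl.capture("top");np.savez("top12.npz",**c);cv2.imwrite("pics/t12z.png",cv2.resize(c["img"][130:230,240:320],None,fx=6,fy=6,interpolation=2))
T=c
sat=cv2.cvtColor(T["img"],cv2.COLOR_BGR2HSV)[...,1].astype(float)
b=np.radians(13.6);U=np.array([np.cos(b),np.sin(b)]);V=np.array([-U[1],U[0]]);ax=np.array([.5945,.1277]);A=[]
for r in range(192,206):
    v=sat[r];k=[i+(70-v[i])/(v[i+1]-v[i]) for i in range(255,305) if (v[i]-70)*(v[i+1]-70)<0]
    if len(k)==4: A.append([(at(T,x,r,z)[:2]-ax)@V*1000 for x,z in zip(k,(.012,.05,.05,.012))])
print(len(A),np.mean(A,0) if A else 0)
E
```

```text
32.2 j6 1.884530797410475 [0.3549 0.1267 0.2831] F [ 0.2151  0.1525 -0.505 ] M [ 0.0481 -0.0026 -0.0134] op 45.33504945573682 jaw -90.06024497122137
238 [17, 27, 36, 52, 72, 68, 69, 47, 40, 22, 43]
239 [12, 18, 22, 28, 34, 31, 31, 29, 24, 16, 82]
240 [75, 12, 18, 19, 21, 20, 22, 22, 18, 41, 174]
241 [255, 119, 39, 32, 17, 16, 17, 18, 84, 174, 185]
242 [255, 172, 169, 172, 175, 177, 177, 174, 178, 188, 183]
243 [255, 255, 255, 216, 183, 209, 192, 193, 193, 187, 186]
244 [234, 241, 223, 194, 172, 193, 176, 177, 177, 176, 177]
13 [ 50.5895552   26.33723587 -23.46738154 -49.94408525]
```

View pics/s12z.png

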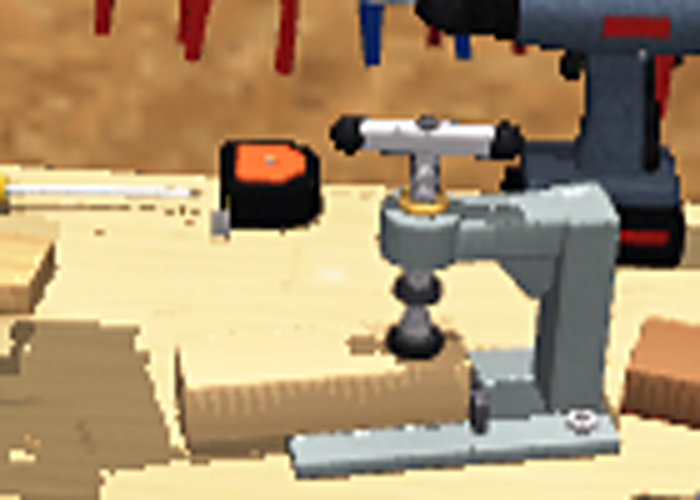

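View pics/t12z.png

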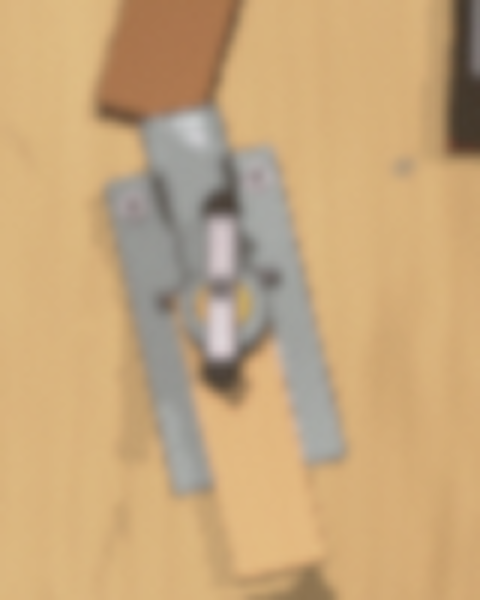

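View pics/s12.png

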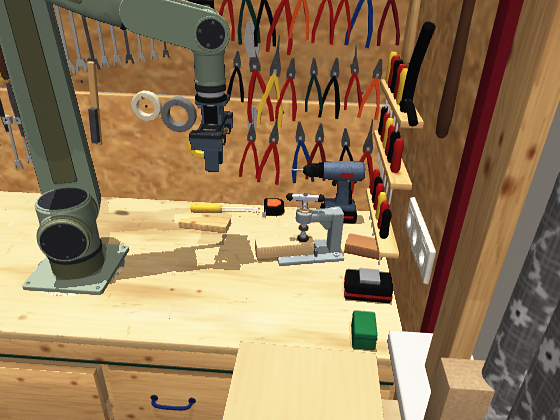

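The final view shows the block against the stop, 1.4 mm off centre. The bar is where I left it (~0° world, as commanded), the pad is on the wood, and the other items look unmoved. I'm handing in.

```bash
python3 -c "
from cell import ctrl
print(ctrl.hand_in())"
```

```text
the job is handed in; nothing more can be done
None
```

The pine block is clamped on the bed with its end against the steel stop, and the job was handed in at about 32 s of the 72 s allowed.

- **Placing:** I slid the block under the pad until I felt about 8 N against the stop, with the bed taking its weight. My last top view put it parallel to the white lines and about 1.4 mm off centre.
- **Clamping:** I turned the handle 174° clockwise in one grip, then let go and backed the arm away. The torque rose from about 0.23 N m running free to 0.36–0.40 N m at the end, which is roughly 28 N. The pad also stopped moving in the picture by 154°. Together these put first touch at about 151°, so the handle sits about 0.4 rad past it.
- **Last checks:** After release, the bar and pad stayed put, the tool was touching nothing, and the other items looked unmoved in the side view.
- **What disagreed or was less certain:**
  - The stop came about 3 mm further in than my first measurement of the clamp, within the camera and block-position error.
  - The gripper put a side load of up to about 8 N on the bar while turning.
  - The torque readings scatter by about 0.02 N m, so the clamping force could be roughly 5 N either way.

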